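# Balance check with the weight kept behind the tip box

### The arm

A 6-joint arm with a two-finger parallel gripper is mounted at the origin on the work surface. World frame = base frame: x ahead of the robot, y to its left, z up, the work surface at z = 0. Lengths are in mm, angles in rad, forces in N, time in s.
With the tool pointing down it reaches from about 275 to 850 mm from the base axis. Payload 5.2 kg.
Tool frame: the origin (TCP) lies at the very end of the fingers, on their centre line; the grasp point (between the pads) lies 19 mm behind it (hold_point_z is the distance from the TCP to the grasp point, in mm); y points along the fingers, z is the direction in which the jaws open and shut, and the axes are right-handed (so a half turn about y gives the same grasp; the last joint's range is limited). The gripper opens to 85 mm and grips with 20 to 120 N. Pads are 22 mm wide; open, the fingers measure 114 mm over their backs; the gripper's body (76 mm by 85 mm) begins 54 mm behind the grasp point. The pads swing forward as they close: fully open they stand 13 mm farther back than shut.
Start: joints at [1.029, 0.259, 1.535, -0, 1.348, -0.203], TCP at [182.774, 518.747, 231.31] pointing down, gripper open.
Joint ranges: [-3.14, 3.14], [-0.91, 2.08], [0.19, 2.58], [-1.22, 4.36], [0.22, 2.71], [-3.12, 3.12]. Speed limits (rad/s): [2.57, 2.57, 3.14, 3.14, 3.14, 3.14].

### API

Orientations are given as a 3x3 rotation matrix whose columns are the frame's x, y, z axes.
In Python, from station import * gives the robot as it stands.
- The arm moves only by the tool jog_arm, never from a script. Its arguments are lists of equal length, an entry for each row: "delta_rot": the turn, a rotation vector about the tool's x, y, z in degrees, a list of three; "xyz": the shift along the tool's x, y, z in m, a list of three; "gripper": the closure, from 0 (fully open) to 1 (shut). A call has 1 to 12 rows; each row is the pose to reach, as a shift and turn from the pose commanded when the call began, along the tool's axes at that moment; what a row does not reach only later rows make up. A row lasts 1/12 s, in which the tool goes at most 41.7 mm and 7.16 degrees, less where a joint would pass 70% of its speed; a pose out of reach is approached as far as the arm can. A call with a gripper value outside its range is refused whole. The fingers move at their own pace and stop on an object; the grip force is fixed at half the most. Time passes only in rows, so rows that repeat a pose let the fingers close. It gives the time, the measured TCP pose, the force and the opening at its end, in the units of the state.
- get_state(): the state, without advancing time (a new reading comes with each control period).
- get_image(name): name is "scene" or "top" or "wrist"; returns (picture, depth): 384x512x3 uint8, red, green, blue; 384x512 float32, mm along the optical axis (not along the pixel's ray), 0 where there is no reading.
- camera_info(name): a dict with "fx", "fy", "cx", "cy" (pixels), "k1" (the pictures are not rectified: a ray, as slopes to the right and down, at radius r is drawn at 1 + k1 r^2 times it, then the intrinsics apply), "R" (3x3) and "t" (3): a world point X has camera coordinates R X + t; the wrist camera has in their place "hand_eye" (4x4, takes a point from camera to tool coordinates, whose origin is the TCP and whose axes are the tool frame's). Camera axes: x right, y down, z forward; pixel columns grow to the right and rows downward; lengths in mm; the calibration is good to about 2 mm. A picture is of the moment at which its call begins: read the wrist's pose just before it. camera_info takes no time and is no camera call.
- job_done(): hands the job in, once; it reports no verdict.
Trained networks look in the newest picture that a camera, given by its name, has taken for a name from the list of things; names that differ only in an ending like _2 or _b are one class to them, and where a whole thing is asked for, a point or a joint stands for the part that bears it (a point fixed in the world has none). Each returns a list of dicts, best first, with "conf" (0 to 1); they miss things now and then, are a little off and sometimes report something else, mostly with a low value. They report only what shows in the picture. A call takes as long as a camera call.
- silhouettes(camera, label): "pixels" (384x512 bool, what is visible of it).
- mark_of(camera, label): "xyz" ([x, y, z] in mm, in world coordinates, good to about 4 mm: a listed point, or the origin of a listed thing).
The state is a dict: "time_s": time; "joint_positions": joint angles; "qvel": joint speeds; "tau": joint torques, N m; "tool_pos": TCP position; "orientation": TCP orientation; "wrist_force": force on the tool from outside, world axes, zero at the start; "ft_torque": the same for the moment, N m; "finger_gap": finger opening in mm.
Only numpy, scipy, OpenCV 4.12 (cv2) and the standard library are available. Lean on these libraries where they do the work, as an engineer would, in place of code of your own. Each camera call takes 0.05 s, during which the arm holds its last target.

### The job

Check the balance: move the purple tip box aside, keeping it upright, take the larger steel weight from behind it, under the glass reagent shelf, and set it down gently, standing upright, in the middle of the balance pan. Then slide the balance's glass lid fully shut and put the tip box back where it stood, square to the shelf. Leave the small weight, the bottle and the tube rack as they are.

Things in the scene. Friction and masses are not known exactly. Their poses are not given: they have to be found in the camera images.
- tip_box: loose closed tip box, purple below, clear above, block 60 (its x) x 124 (its y) x 108 mm high, 0.15 to 0.3 kg, origin at the centre of its underside, z up; stands in front of the weights, long side along the shelf's front edge. Grip it across its 60 mm near the top. The bench on the robot's side of it, also to the right (-y), is free for setting it aside
- weight_large: larger check weight, loose, bare steel, 0.5 kg: body 38 mm in diameter and 45 high, then neck and 24 mm knob, 63 mm high in all; origin: centre of underside. On a 3 mm mat, 20 mm behind the board's front edge line, left or right of the small weight (84 mm apart). Reach it leaning 25-45 degrees, sloping down away from the robot under the board. Grip the body about 36 mm up
- weight_small: bystander, do not move: 0.2 kg steel weight, 28 mm in diameter, 46 mm high, origin at the centre of its underside
- shelf: fixed shelf on the bench: clear glass board 150 deep (x) x 520 wide (y) x 18 mm thick, underside 250 mm above the bench, 20 mm posts at both ends (y +-250 mm); origin on the bench below the middle of the board's front edge (nearest the robot), x points away from the robot under the board, z up. Small boxes and bottles stand on the board, up to 92 mm above it
- balance: fixed balance 370 (x) x 250 (y) mm, origin on the bench under the pan's centre, x away from the robot, z up. Flat front panel, x -180 to -95 mm, 76 mm high; glass chamber, inside x -91 to +95, y +-118 mm, 4 mm walls up to 151 mm above the bench, open on top where the lid is slid back; housing behind it, x 95 to 190 mm, also 151 mm high
- pan_center (a point): centre of the top face of the round steel pan, 130 mm in diameter, 82 mm above the bench
- lid (a joint): glass lid sliding along the balance's x on top of its chamber: 0 = fully shut, up to 0.165 m as it slides back away from the robot; starts 0.15 to 0.165 open. About 1.5 N slides it, it stays where left. Plate 190 mm long, 4 mm thick, its top 157 mm above the bench; front edge 95 mm before the pan's centre when shut
- lid_grip (a point): middle of the top of the lid's upright black grip, 187 mm above the bench: bar 60 long (balance y) x 12 mm thick (balance x), standing 30 mm above the lid plate near its front edge; moves with the lid, 88 mm before the pan's centre when shut. It can be pinched across its 12 mm, or pulled by its far face
- bottle: bystander, do not move: glass bottle with blue cap, 56 mm in diameter, 105 mm high, standing under the shelf near its right end; origin at the centre of its underside
- tube_rack: bystander, do not move: mint-green tube rack 70 x 80 x 44 mm high standing under the shelf near its left end; origin at the centre of its underside

How it is judged:
By the outcome, as a careful person would: the job done as asked, in the order asked, and still so for the second after the job is handed in, with the robot touching nothing.
It also fails if it takes over 64 s, if anything falls off the work surface, if the arm or the gripper's body presses on something with over 40 N, if the wrist force passes 120 N, or if a joint passes its speed limit or range.

## Working session

There is one attempt and no reset: what is moved stays moved. The work goes in short steps, Python scripts to look and compute and a tool call to move; the robot and the scene stay as the last step left them, time stands still between calls to the robot, and variables do not carry over. Pictures are saved under pics/ and viewed, and the job is handed in when it is done.

Besides the shell and the picture viewer there is one more tool, called after "Request:" as a command line: name --argument value ..., lists and objects as JSON in quotes. jog_arm: Moves the arm, as the interface text tells. Its arguments: {"type":"object","properties":{"delta_rot":{"type":"array","items":{"type":"array","items":{"type":"number"}}},"xyz":{"type":"array","items":{"type":"array","items":{"type":"number"}}},"gripper":{"type":"array","items":{"type":"number"}}},"required":["delta_rot","xyz","gripper"]}

```bash
mkdir -p pics; ls; cat > h.py <<'E'
import numpy as np, cv2
from station import *
def save(img,name): cv2.imwrite('pics/'+name,cv2.cvtColor(np.ascontiguousarray(img),cv2.COLOR_RGB2BGR))
def unproj(ci,u,v,d,st=None):
    xd=(np.asarray(u,float)-ci['cx'])/ci['fx']; yd=(np.asarray(v,float)-ci['cy'])/ci['fy']
    x,y=xd.copy(),yd.copy()
    for _ in range(15):
        s=1+ci['k1']*(x*x+y*y); x=xd/s;y=yd/s
    P=np.stack([x*d,y*d,np.ones_like(x)*d],-1)
    if 'R' in ci: return (P-np.array(ci['t']))@np.array(ci['R'])
    H=np.array(ci['hand_eye']); P=P@H[:3,:3].T+H[:3,3]
    return P@np.array(st['orientation']).T+np.array(st['tool_pos'])
E
python3 - <<'E'
from h import *
s=get_state(); print(s)
for n in ('scene','top'):
    im,d=get_image(n); save(im,n+'0.png'); np.save(n+'0.npy',d)
    print(n,camera_info(n))
    for l in ['tip_box','weight_large','weight_small','shelf','balance','pan_center','lid_grip','bottle','tube_rack']:
        print(l,[(np.round(m['xyz'],1).tolist(),round(m['conf'],2)) for m in mark_of(n,l)][:3])
print(camera_info('wrist'))
print(get_state()['time_s'])
E
```

```text
pics
{'time_s': 0.0, 'joint_positions': array([ 1.02917843e+00,  2.59352135e-01,  1.53608310e+00,  5.13284959e-06,
        1.34799659e+00, -2.02809717e-01]), 'qvel': array([-0.00075106,  0.00080656,  0.00030084,  0.00049872,  0.00301223,
        0.00067918]), 'tau': array([ 2.28674711e-03, -4.46023285e+01, -2.90578938e+01, -2.01679163e-04,
        1.15589247e-02,  1.56684649e-05]), 'tool_pos': array([182.5044667 , 518.28031745, 230.46976899]), 'orientation': array([[ 9.43150897e-01, -9.52426404e-04,  3.32363475e-01],
       [-3.32364627e-01, -1.57336356e-03,  9.43149659e-01],
       [-3.75352057e-04, -9.99998309e-01, -1.80047210e-03]]), 'wrist_force': array([ 0.51061231, -0.18515205, -0.73876753]), 'ft_torque': array([-0.02733479, -0.01268185,  0.01142836]), 'finger_gap': 85.06252158302668}
scene {'fx': 393.9100337530624, 'fy': 393.9100337530624, 'cx': 256.8909966464759, 'cy': 191.53059619608354, 'k1': -0.12511534302923372, 'R': array([[-0.38065679, -0.9246739 , -0.00886537],
       [-0.87733425,  0.36416497, -0.31251959],
       [ 0.29220716, -0.11118481, -0.94986994]]), 't': array(
[... 970 characters left out ...]
4, 1.9], 0.94)]
pan_center [([518.4, 212.7, 79.4], 0.91)]
lid_grip [([582.5, 236.2, 185.0], 0.7), ([515.4, 210.8, 80.0], 0.56)]
bottle []
tube_rack [([711.4, -118.0, -1.4], 0.69), ([605.1, -223.0, 7.5], 0.65)]
{'fx': 308.16221219427024, 'fy': 308.16221219427024, 'cx': 257.58123442824194, 'cy': 196.3371073669527, 'k1': -0.030827355609269684, 'hand_eye': array([[-1.44960611e-04,  9.48557019e-01,  3.16606319e-01,
        -8.07701763e+01],
       [-6.69106784e-04, -3.16606343e-01,  9.48556786e-01,
        -1.43362605e+02],
       [ 9.99999766e-01, -7.43400643e-05,  6.80581386e-04,
         7.23177865e-01],
       [ 0.00000000e+00,  0.00000000e+00,  0.00000000e+00,
         1.00000000e+00]])}
1.0
```

View pics/scene0.png

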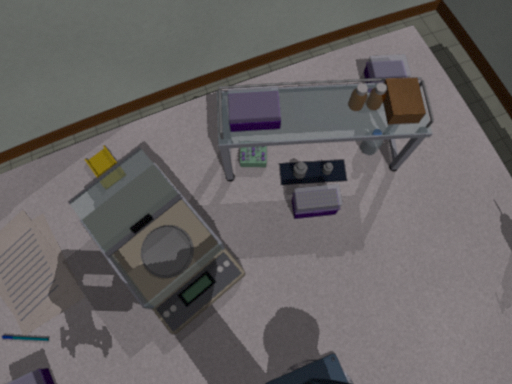

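View pics/top0.png

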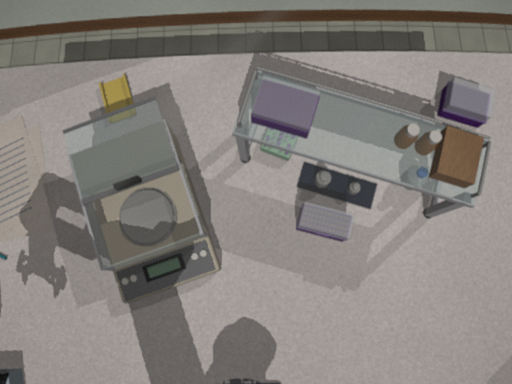

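```bash
cat > m.py <<'E'
from h import *
import sys
for n in ('scene','top'):
    d=np.load(n+'0.npy'); ci=camera_info(n)
    v,u=np.mgrid[0:384,0:512]; P=unproj(ci,u,v,d); ok=d>0
    def rect(name,c,r,z0,z1):
        m=ok&(np.hypot(P[...,0]-c[0],P[...,1]-c[1])<r)&(P[...,2]>z0)&(P[...,2]<z1)
        if m.sum()<5: print(n,name,'none'); return
        q=P[m]; R=cv2.minAreaRect(q[:,:2].astype(np.float32)); print(n,name,m.sum(),'z',np.median(q[:,2]).round(1),'ctr',np.round(R[0],1),np.round(R[1],1),round(R[2],1))
    rect('box',(495,-215),110,98,118)
    rect('wl',(605,-223),40,56,75)
    rect('wlbody',(605,-223),45,35,56)
    rect('ws',(578,-303),35,40,60)
    rect('grip',(584,232),60,175,200)
    rect('lid',(620,240),150,153,162)
    rect('pan',(515,212),90,75,90)
    rect('wall',(515,212),260,143,153)
    rect('board',(640,-280),320,260,275)
    rect('mat',(595,-260),110,1.5,8)
E
python3 m.py
python3 - <<'E'
import cv2
for n,b in (('scene',(80,260,50,250)),('top',(130,260,60,220)),('top',(60,330,220,510))):
    a=cv2.imread(f'pics/{n}0.png'); 
a=cv2.imread('pics/top0.png'); cv2.imwrite('pics/t1.png',cv2.resize(a[60:250,225:500],None,fx=2.9,fy=2.9,interpolation=cv2.INTER_CUBIC))
cv2.imwrite('pics/t2.png',cv2.resize(a[90:310,50:230],None,fx=2.7,fy=2.7,interpolation=cv2.INTER_CUBIC))
E
```

```text
scene box 1022 z 107.2 ctr [ 494.2 -215.9] [126.   62.2] 73.6
scene wl 55 z 65.6 ctr [ 606. -220.] [20.5 21. ] 66.5
scene wlbody 81 z 47.2 ctr [ 605.1 -219.8] [35.4 34.9] 63.4
scene ws 28 z 48.1 ctr [ 581.3 -300.3] [14.3 14.7] 1.7
scene grip 140 z 185.9 ctr [579.7 233.9] [12.5 58.6] 16.5
scene lid 5690 z 157.2 ctr [647.9 253.1] [234.2 251.4] 14.7
scene pan 1847 z 81.7 ctr [519.3 208.2] [131.6 149.1] 28.2
scene wall 707 z 150.7 ctr [587.3 236.8] [341.7 251.4] 18.4
scene board 7102 z 267.4 ctr [ 646.5 -280. ] [519.3 154.4] 71.2
scene mat 1082 z 3.1 ctr [ 604.5 -262.5] [218.7 167.3] 73.2
top box 1370 z 109.1 ctr [ 494.8 -218. ] [124.2  61.3] 72.9
top wl 74 z 66.1 ctr [ 605.5 -224.2] [22.2 22.5] 1.9
top wlbody 102 z 48.6 ctr [ 606.2 -224.5] [35.5 35.1] 61.5
top ws 37 z 48.6 ctr [ 581.1 -300.2] [14.7 20. ] 22.5
top grip 175 z 186.6 ctr [580.2 232.3] [13.4 59. ] 17.3
top lid 7041 z 157.8 ctr [642.7 252.5] [243.7 246.5] 17.5
top pan 2316 z 82.7 ctr [514.1 215.2] [157.2 151.6] 9.3
top wall 710 z 150.9 ctr [585.2 232.9] [334.4 250.8] 18.7
top board 10881 z 269.3 ctr [ 646.  -281.4] [521.1 153.1] 71.5
top mat 2045 z 4.0 ctr [ 578.4 -254.4] [219.9 129.6] 71.1
```

View pics/t1.png

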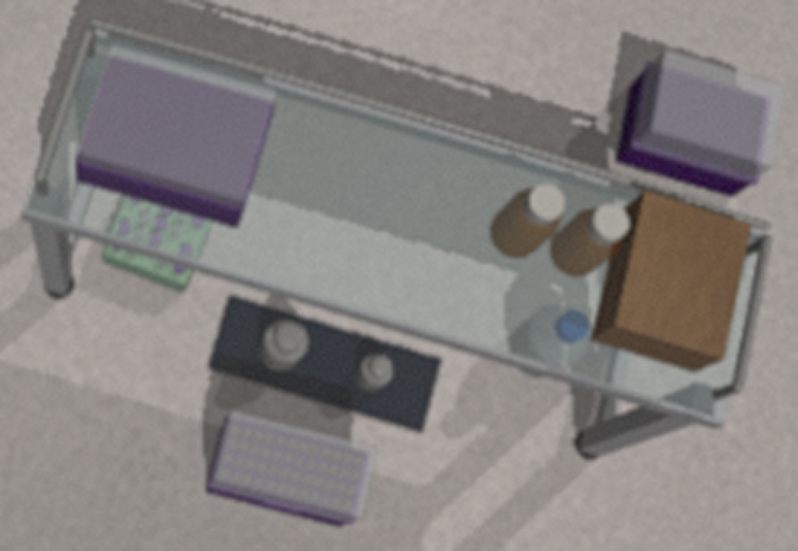

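View pics/t2.png

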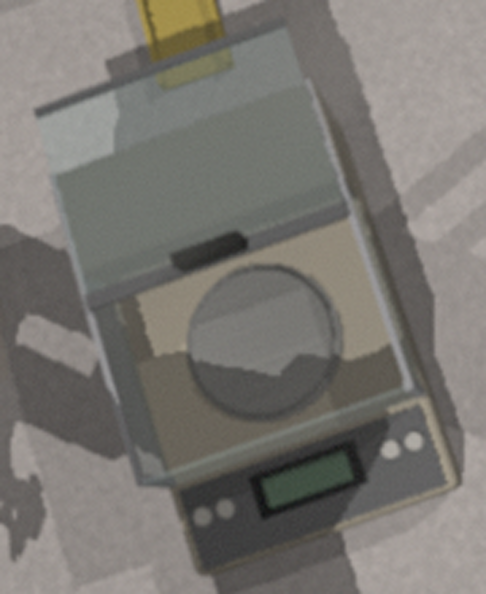

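```bash
cat > m2.py <<'E'
from h import *
def edge(P,yaw,c,side,axis,lo,hi,bins=24):
    a=np.radians(yaw); ex=np.array([np.cos(a),np.sin(a)]); ey=np.array([-ex[1],ex[0]])
    q=P[:,:2]-c; f=np.c_[q@ex,q@ey]; s=f[:,1-axis]; w=f[:,axis]
    X=[];Y=[]
    for b in np.linspace(lo,hi,bins+1)[:-1]:
        k=(s>=b)&(s<b+(hi-lo)/bins)
        if k.sum()<3: continue
        X.append(s[k].mean()); Y.append(np.percentile(w[k],3 if side<0 else 97))
    X=np.array(X);Y=np.array(Y)
    for _ in range(4):
        p=np.polyfit(X,Y,1); r=np.abs(Y-np.polyval(p,X)); k=r<=max(1.5,2*np.median(r)); X,Y=X[k],Y[k]
    sl=np.degrees(np.arctan(p[0])); return round(yaw+(-sl if axis==0 else sl),2), round(np.polyval(p,0),1), len(X)
for n in ('scene','top'):
    d=np.load(n+'0.npy'); ci=camera_info(n)
    v,u=np.mgrid[0:384,0:512]; A=unproj(ci,u,v,d); A[d<=0]=1e4
    def sel(c,r,z0,z1):
        m=(np.hypot(A[...,0]-c[0],A[...,1]-c[1])<r)&(A[...,2]>z0)&(A[...,2]<z1); return A[m]
    c=np.array([575,-257.]); B=sel(c,330,258,278)
    print(n,'board front',edge(B,-18.5,c,-1,0,-245,245))
    c=np.array([494.5,-217]); B=sel(c,100,98,118)
    for sd in(-1,1): print(' box x',sd,edge(B,-18,c,sd,0,-55,55,12),' y',edge(B,-18,c,sd,1,-26,26,8))
    c=np.array([515,212.]); B=sel(c+[60,20],170,154,162)
    print(' lid front',edge(B,17.5,c,-1,0,-110,110))
    B=sel(c+[60,20],240,143,163)
    for sd in(-1,1): print(' sides y',sd,edge(B,17.5,c,sd,1,-80,180,16))
    B=sel(c,300,143,163); print(' front wall',edge(B,17.5,c,-1,0,-110,110))
    B=sel(c,300,66,80); print(' panel front',edge(B,17.5,c,-1,0,-110,110))
    B=sel(c,60,77,88); print(' pan-ish z',np.median(B[:,2]))
E
python3 m2.py
```

```text
scene board front (np.float64(-18.81), np.float64(0.2), 23)
 box x -1 (np.float64(-16.54), np.float64(-30.6), 12)  y (np.float64(-16.65), np.float64(-56.6), 8)
 box x 1 (np.float64(-15.94), np.float64(26.2), 12)  y (np.float64(-18.12), np.float64(59.4), 7)
 lid front (np.float64(18.35), np.float64(64.6), 18)
 sides y -1 (np.float64(20.48), np.float64(-121.8), 13)
 sides y 1 (np.float64(15.94), np.float64(121.4), 16)
 front wall (np.float64(32.42), np.float64(-76.7), 17)
 panel front (np.float64(18.27), np.float64(-170.5), 18)
 pan-ish z 81.78548848203343
top board front (np.float64(-18.56), np.float64(0.8), 24)
 box x -1 (np.float64(-16.91), np.float64(-28.5), 12)  y (np.float64(-16.74), np.float64(-58.1), 8)
 box x 1 (np.float64(-16.54), np.float64(28.2), 12)  y (np.float64(-16.3), np.float64(57.1), 8)
 lid front (np.float64(17.56), np.float64(64.9), 16)
 sides y -1 (np.float64(19.69), np.float64(-124.0), 11)
 sides y 1 (np.float64(15.77), np.float64(119.0), 10)
 front wall (np.float64(13.74), np.float64(-2.1), 24)
 panel front (np.float64(18.47), np.float64(-171.2), 16)
 pan-ish z 82.85694659403323
```

```bash
cat >> h.py <<'E'
from scipy.spatial.transform import Rotation as Ro
def toolR(az_z, lean=0, az_lean=None):
    """z axis horizontal at azimuth az_z deg; y = down, tilted by lean deg toward direction perpendicular to z (x dir at lean 0)"""
    a=np.radians(az_z); z=np.array([np.cos(a),np.sin(a),0]); f=np.array([np.sin(a),-np.cos(a),0])
    l=np.radians(lean); y=np.cos(l)*np.array([0,0,-1.])+np.sin(l)*f
    return np.c_[np.cross(y,z),y,z]
def delta(p,R,p0=None,R0=None):
    s=get_state(); p0=np.array(s['tool_pos']) if p0 is None else p0; R0=np.array(s['orientation']) if R0 is None else R0
    return np.round(R0.T@(np.array(p)-p0)/1000,4), np.round(np.degrees(Ro.from_matrix(R0.T@R).as_rotvec()),2)
def st():
    s=get_state(); R=np.array(s['orientation'])
    print('t',round(s['time_s'],2),'tcp',np.round(s['tool_pos'],1),'q',np.round(s['joint_positions'],2),'F',np.round(s['wrist_force'],1),'gap',round(s['finger_gap'],1),'az_z',round(np.degrees(np.arctan2(R[1,2],R[0,2])),2),'ydir',np.round(R[:,1],3))
    return s
E
python3 - <<'E'
from h import *
print(delta((494.5,-217,215),toolR(-17)))
E
```

```text
(array([ 0.5385,  0.0163, -0.5903]), array([-0.  , 87.59, -0.  ]))
```

Request:
jog_arm --delta_rot '[[0, 3, 0], [0, 7, 0], [0, 11, 0], [0, 14.6, 0], [0, 18.2, 0], [0, 21.9, 0], [0, 25.5, 0], [0, 29.2, 0], [0, 32.9, 0], [0, 36.5, 0], [0, 40, 0], [0, 43.8, 0]]' --xyz '[[0.0224, 0, -0.0246], [0.0449, 0, -0.0492], [0.0673, 0, -0.0738], [0.0898, 0, -0.0984], [0.1122, 0, -0.123], [0.1346, 0, -0.1476], [0.157, 0, -0.1722], [0.1795, 0, -0.1968], [0.202, 0, -0.2214], [0.2244, 0, -0.246], [0.2468, 0, -0.2706], [0.2692, 0, -0.2952]]' --gripper '[0, 0, 0, 0, 0, 0, 0, 0, 0, 0, 0, 0]'

```text
time_s: 2.0
tool_pos: [338.9, 149.4, 231.6]
orientation: [[0.448, 0.001, 0.894], [-0.894, 0.0, 0.448], [0.0, -1.0, 0.001]]
wrist_force: [1.3, 0.0, -0.5]
finger_gap: 85.1
```

```bash
python3 - <<'E'
from h import *
st();print(delta((494.5,-217,210),toolR(-17)))
E
```

```text
t 2.0 tcp [338.9 149.4 231.6] q [ 0.11 -0.08  1.91  0.    1.31 -0.35] F [ 1.3  0.  -0.5] gap 85.1 az_z 26.63 ydir [ 0.001  0.    -1.   ]
(array([ 0.3973,  0.0217, -0.0251]), array([-6.000e-02,  4.363e+01, -1.000e-02]))
```

Request:
jog_arm --delta_rot '[[0, 3.6, 0], [0, 7.2, 0], [0, 10.9, 0], [0, 14.5, 0], [0, 18.2, 0], [0, 21.8, 0], [0, 25.5, 0], [0, 29.1, 0], [0, 32.7, 0], [0, 36.4, 0], [0, 40, 0], [0, 43.6, 0]]' --xyz '[[0.033, 0, -0.002], [0.066, 0, -0.004], [0.099, 0, -0.006], [0.132, 0, -0.008], [0.165, 0.002, -0.01], [0.199, 0.005, -0.0125], [0.232, 0.01, -0.015], [0.265, 0.015, -0.017], [0.298, 0.02, -0.019], [0.331, 0.022, -0.021], [0.364, 0.022, -0.023], [0.397, 0.022, -0.025]]' --gripper '[0, 0, 0, 0, 0, 0, 0, 0, 0, 0, 0, 0]'

```text
time_s: 3.0
tool_pos: [495.4, -216.4, 209.0]
orientation: [[-0.293, -0.0, 0.956], [-0.956, 0.0, -0.293], [-0.0, -1.0, -0.0]]
wrist_force: [0.7, -0.1, -0.0]
finger_gap: 85.4
```

```bash
python3 - <<'E'
from h import *
s=st(); im,d=get_image('wrist'); save(im,'w1.png'); np.save('w1.npy',d)
ci=camera_info('wrist'); v,u=np.mgrid[0:384,0:512]; A=unproj(ci,u,v,d,s); A[d<=0]=1e4
m=(np.hypot(A[...,0]-494.5,A[...,1]+217)<100)&(A[...,2]>98)&(A[...,2]<118)
print(m.sum(),np.median(A[m][:,2]),cv2.minAreaRect(A[m][:,:2].astype(np.float32)))
from m2 import edge
c=np.array([494.5,-217])
for sd in(-1,1): print(' box x',sd,edge(A[m],-17,c,sd,0,-55,55,12),' y',edge(A[m],-17,c,sd,1,-26,26,8))
print([ (x['xyz'],x['conf']) for x in mark_of('wrist','tip_box')])
im,d=get_image('top'); save(im,'top1.png')
E
```

```text
t 3.0 tcp [ 495.4 -216.4  209. ] q [-0.62  0.26  1.59  0.    1.29 -0.32] F [ 0.7 -0.1 -0. ] gap 85.4 az_z -17.01 ydir [-0.  0. -1.]
10036 108.66127549128342 ((493.580078125, -216.446044921875), (124.15737915039062, 60.277122497558594), 73.71463012695312)
scene board front (np.float64(-18.81), np.float64(0.2), 23)
 box x -1 (np.float64(-16.54), np.float64(-30.6), 12)  y (np.float64(-16.65), np.float64(-56.6), 8)
 box x 1 (np.float64(-15.94), np.float64(26.2), 12)  y (np.float64(-18.12), np.float64(59.4), 7)
 lid front (np.float64(18.35), np.float64(64.6), 18)
 sides y -1 (np.float64(20.48), np.float64(-121.8), 13)
 sides y 1 (np.float64(15.94), np.float64(121.4), 16)
 front wall (np.float64(32.42), np.float64(-76.7), 17)
 panel front (np.float64(18.27), np.float64(-170.5), 18)
 pan-ish z 81.78548848203343
top board front (np.float64(-18.56), np.float64(0.8), 24)
 box x -1 (np.float64(-16.91), np.float64(-28.5), 12)  y (np.float64(-16.74), np.float64(-58.1), 8)
 box x 1 (np.float64(-16.54), np.float64(28.2), 12)  y (np.float64(-16.3), np.float64(57.1), 8)
 lid front (np.float64(17.56), np.float64(64.9), 16)
 sides y -1 (np.float64(19.69), np.float64(-124.0), 11)
 sides y 1 (np.float64(15.77), np.float64(119.0), 10)
 front wall (np.float64(13.74), np.float64(-2.1), 24)
 panel front (np.float64(18.47), np.float64(-171.2), 16)
 pan-ish z 82.85694659403323
 box x -1 (np.float64(-16.35), np.float64(-28.8), 12)  y (np.float64(-16.08), np.float64(-56.0), 8)
 box x 1 (np.float64(-16.19), np.float64(26.9), 12)  y (np.float64(-15.67), np.float64(60.0), 8)
[([493.1, -218.3, -1.3], 0.74)]
```

View pics/w1.png

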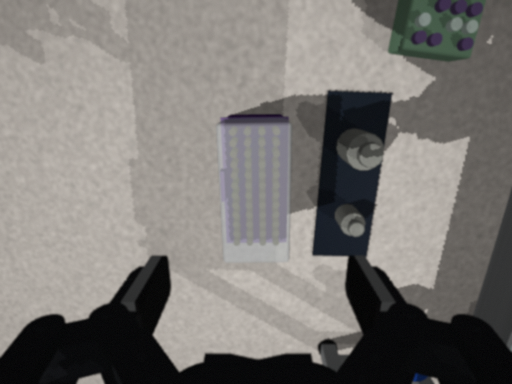

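View pics/top1.png

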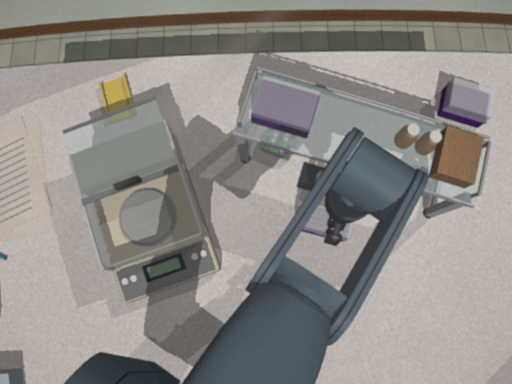

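```bash
sed -i 's/^for n in/if __name__=="__main__":\n  pass\nfor n in [] and/' m2.py; python3 - <<'E'
from h import *
st()
R=np.array([[np.cos(np.radians(-18.7)),np.sin(np.radians(-18.7))],[-np.sin(np.radians(-18.7)),np.cos(np.radians(-18.7))]])
v,u=np.mgrid[0:384,0:512]
for n in ('top','scene'):
    d0=np.load(n+'0.npy'); im,d=get_image(n); A=unproj(camera_info(n),u,v,d)
    m=(d>0)&(d<d0-25)
    f=(A[m][:,:2]-[575,-257])@R.T; z=A[m][:,2]
    for x0 in range(-160,60,20):
        k=(f[:,0]>=x0)&(f[:,0]<x0+20)&(z>50)
        if k.sum(): print(n,x0,k.sum(),'z',z[k].min().round(),z[k].max().round(),'y',f[k,1].min().round(),f[k,1].max().round())
E
```

```text
t 3.15 tcp [ 495.6 -217.   208.7] q [-0.62  0.26  1.59 -0.    1.29 -0.32] F [0.5 0.7 0.1] gap 85.2 az_z -16.96 ydir [-0.  0. -1.]
top -160 805 z 242.0 638.0 y -32.0 96.0
top -140 1747 z 224.0 633.0 y -38.0 90.0
top -120 2058 z 283.0 625.0 y -45.0 83.0
top -100 1536 z 346.0 620.0 y -50.0 80.0
top -80 1145 z 350.0 616.0 y -54.0 75.0
top -60 455 z 466.0 611.0 y -41.0 69.0
top -40 36 z 581.0 597.0 y 38.0 62.0
scene -160 461 z 532.0 636.0 y -31.0 98.0
scene -140 1988 z 344.0 629.0 y -36.0 91.0
scene -120 1828 z 341.0 624.0 y -44.0 86.0
scene -100 929 z 482.0 618.0 y -48.0 82.0
scene -80 560 z 533.0 613.0 y -49.0 76.0
scene -60 144 z 545.0 608.0 y -3.0 69.0
scene -40 2 z 578.0 592.0 y 54.0 62.0
```

Request:
jog_arm --delta_rot '[[0, -0.6, 0], [0, -0.6, 0], [0, -0.6, 0], [0, -0.6, 0], [0, -0.6, 0], [0, -0.6, 0], [0, -0.6, 0], [0, -0.6, 0]]' --xyz '[[0, 0.02, -0.0014], [0, 0.04, -0.0014], [0, 0.06, -0.0014], [0, 0.08, -0.0014], [0, 0.1, -0.0014], [0, 0.12, -0.0014], [0, 0.137, -0.0014], [0, 0.137, -0.0014]]' --gripper '[0, 0, 0, 0, 0, 0, 0, 0]'

```text
time_s: 3.92
tool_pos: [491.4, -211.4, 69.5]
orientation: [[-0.277, -0.005, 0.961], [-0.961, 0.004, -0.277], [-0.002, -1.0, -0.006]]
wrist_force: [-0.7, 1.0, -0.1]
finger_gap: 85.4
```

Request:
jog_arm --delta_rot '[[0, 0, 0], [0, 0, 0], [0, 0, 0], [0, 0, 0], [0, 0, 0], [0, 0, 0], [0, 0, 0], [0, 0, 0]]' --xyz '[[0, 0, 0], [0, 0, 0], [0, 0, 0], [0, 0, 0], [0, 0, 0], [0, 0, 0], [0, 0, 0], [0, 0, 0]]' --gripper '[0.1, 0.2, 0.3, 0.4, 0.5, 0.6, 0.7, 0.8]'

```text
time_s: 4.58
tool_pos: [494.5, -214.5, 74.2]
orientation: [[-0.279, 0.002, 0.96], [-0.96, -0.001, -0.279], [0.001, -1.0, 0.002]]
wrist_force: [-1.8, 3.6, 6.8]
finger_gap: 59.3
```

```bash
python3 - <<'E'
from h import *
s=st(); im,d=get_image('wrist'); save(im,'w2.png')
E
```

```text
t 4.58 tcp [ 494.5 -214.5   74.2] q [-0.62  0.4   1.76  0.    0.98 -0.33] F [-1.8  3.6  6.8] gap 59.3 az_z -16.19 ydir [ 0.002 -0.001 -1.   ]
```

View pics/w2.png

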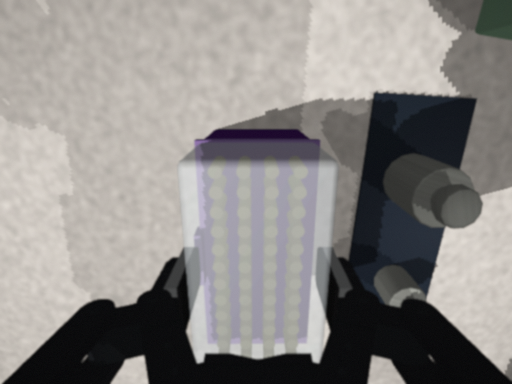

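Request:
jog_arm --delta_rot '[[0, 0, 0], [0, 0, 0], [0, 0, 0], [0, 0, 0], [0, 0, 0], [0, 0, 0], [0, 0, 0], [0, 0, 0], [0, 0, 0], [0, 0, 0], [0, 0, 0], [0, 0, 0]]' --xyz '[[0, 0, 0], [0, -0.004, 0], [0, -0.013, 0], [0, -0.022, 0], [0, -0.03, -0.003], [0.005, -0.035, -0.01], [0.02, -0.035, -0.02], [0.04, -0.035, -0.03], [0.06, -0.035, -0.04], [0.08, -0.035, -0.05], [0.1, -0.035, -0.06], [0.12, -0.035, -0.068]]' --gripper '[0.8, 0.8, 0.8, 0.8, 0.8, 0.8, 0.8, 0.8, 0.8, 0.8, 0.8, 0.8]'

```text
time_s: 5.63
tool_pos: [393.3, -311.1, 107.8]
orientation: [[-0.279, -0.0, 0.96], [-0.96, 0.0, -0.279], [0.0, -1.0, -0.0]]
wrist_force: [-0.0, -0.7, -1.7]
finger_gap: 59.4
```

Request:
jog_arm --delta_rot '[[0, 0, 0], [0, 0, 0], [0, 0, 0], [0, 0, 0], [0, 0, 0], [0, 0, 0], [0, 0, 0], [0, 0, 0], [0, 0, 0], [0, 0, 0], [0, 0, 0]]' --xyz '[[0.02, 0, 0], [0.04, 0, 0], [0.06, 0, 0], [0.076, 0, 0], [0.086, 0, 0], [0.091, 0, 0], [0.091, 0, 0], [0.091, 0.01, 0], [0.091, 0.02, 0], [0.091, 0.027, 0], [0.091, 0.03, 0]]' --gripper '[0.8, 0.8, 0.8, 0.8, 0.8, 0.8, 0.8, 0.8, 0.8, 0.8, 0.8]'

```text
time_s: 6.55
tool_pos: [369.2, -396.0, 75.2]
orientation: [[-0.278, -0.002, 0.961], [-0.961, 0.003, -0.278], [-0.003, -1.0, -0.003]]
wrist_force: [0.2, 0.3, -2.0]
finger_gap: 59.2
```

```bash
python3 - <<'E'
from h import *
s=st(); im,d=get_image('scene'); save(im,'s3.png'); st()
im,d=get_image('wrist'); save(im,'w3.png'); st()
E
```

```text
t 6.55 tcp [ 369.2 -396.    75.2] q [-1.03  0.4   1.75  0.    0.99 -0.74] F [ 0.2  0.3 -2. ] gap 59.2 az_z -16.15 ydir [-0.002  0.003 -1.   ]
t 6.6 tcp [ 369.2 -396.2   75.2] q [-1.03  0.4   1.75  0.    0.99 -0.74] F [-0.4  0.4 -3.5] gap 59.6 az_z -16.16 ydir [-0.002  0.003 -1.   ]
t 6.65 tcp [ 369.4 -396.7   76. ] q [-1.03  0.4   1.75  0.    0.99 -0.74] F [ 0.1 -0.4 -1.9] gap 58.8 az_z -16.17 ydir [-0.001  0.002 -1.   ]
```

View pics/s3.png

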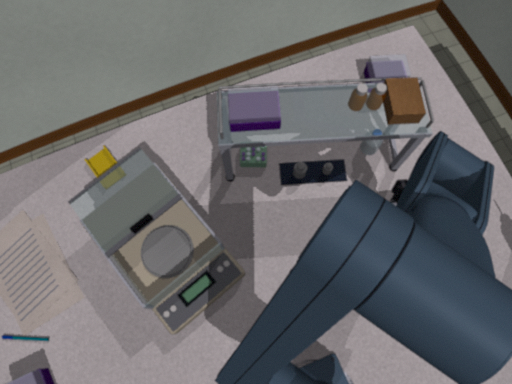

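View pics/w3.png

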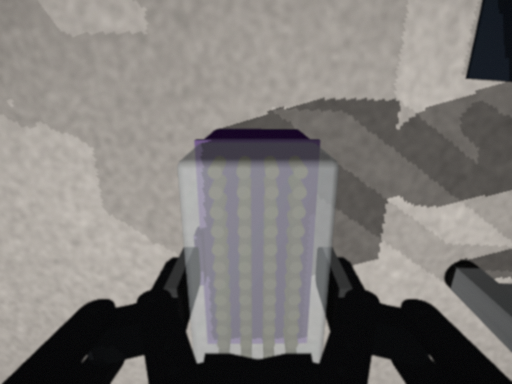

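Request:
jog_arm --delta_rot '[[0, 0, 0], [0, 0, 0], [0, 0, 0], [0, 0, 0], [0, 0, 0], [0, 0, 0]]' --xyz '[[0, 0.001, 0], [0, 0.002, 0], [0, 0.003, 0], [0, 0.003, 0], [0, 0.003, 0], [0, 0.003, 0]]' --gripper '[0.8, 0.8, 0.8, 0.8, 0.8, 0.8]'

```text
time_s: 7.15
tool_pos: [369.7, -398.1, 74.5]
orientation: [[-0.279, 0.0, 0.96], [-0.96, -0.0, -0.279], [0.0, -1.0, 0.0]]
wrist_force: [0.9, 0.1, -2.9]
finger_gap: 59.1
```

Request:
jog_arm --delta_rot '[[0, 0, 0], [0, 0, 0], [0, 0, 0], [0, 0, 0]]' --xyz '[[0, 0.001, 0], [0, 0.002, 0], [0, 0.002, 0], [0, 0.002, 0]]' --gripper '[0.8, 0.8, 0.8, 0.8]'

```text
time_s: 7.48
tool_pos: [369.7, -398.2, 74.2]
orientation: [[-0.279, 0.0, 0.96], [-0.96, -0.001, -0.279], [0.001, -1.0, 0.001]]
wrist_force: [-2.2, 3.3, 11.5]
finger_gap: 59.1
```

Request:
jog_arm --delta_rot '[[0, 0, 0], [0, 0, 0], [0, 0, 0], [0, 0, 0], [0, 0, 0], [0, 0, 0], [0, 0, 0]]' --xyz '[[0, -0.001, 0], [0, -0.001, 0], [0, -0.001, 0], [0, -0.001, 0], [0, -0.001, 0], [0, -0.001, 0], [0, -0.001, 0]]' --gripper '[0.6, 0.4, 0.2, 0.1, 0, 0, 0]'

```text
time_s: 8.07
tool_pos: [369.6, -398.0, 73.1]
orientation: [[-0.279, -0.0, 0.96], [-0.96, 0.0, -0.279], [-0.0, -1.0, -0.0]]
wrist_force: [0.3, 0.5, 0.7]
finger_gap: 85.4
```

```bash
python3 - <<'E'
from h import *
s=st()
f=np.array([np.cos(np.radians(-18.7)),np.sin(np.radians(-18.7))])
for L in (30,35):
    R=toolR(71.3,L); W=np.array([605.5,-222.5,39.])
    tcp=W+19*R[:,1]; pre=tcp-130*R[:,1]
    print(L,'tcp',tcp.round(1),'pre',pre.round(1))
E
```

```text
t 8.07 tcp [ 369.6 -398.    73.1] q [-1.03  0.4   1.75 -0.    0.99 -0.74] F [0.3 0.5 0.7] gap 85.4 az_z -16.21 ydir [-0.  0. -1.]
30 tcp [ 614.5 -225.5   22.5] pre [ 552.9 -204.7  135.1]
35 tcp [ 615.8 -226.    23.4] pre [ 545.2 -202.1  129.9]
```

Request:
jog_arm --delta_rot '[[0, 0, 0], [0, 0, 0], [0, 0, 0], [0, 0, 0], [0, 0, 0], [0, 0, 0]]' --xyz '[[0, -0.01, 0], [0, -0.03, 0], [0, -0.06, 0], [0, -0.09, 0], [0, -0.12, 0], [0, -0.14, 0]]' --gripper '[0, 0, 0, 0, 0, 0]'

```text
time_s: 8.57
tool_pos: [370.2, -398.8, 217.3]
orientation: [[-0.279, 0.002, 0.96], [-0.96, -0.004, -0.279], [0.003, -1.0, 0.003]]
wrist_force: [0.7, -0.0, 0.8]
finger_gap: 85.7
```

```bash
python3 - <<'E'
from h import *
s=st()
print(delta((520,-193,200),toolR(71.3,30)))
p,R=np.array(s['tool_pos']),np.array(s['orientation'])
# intermediate: yaw only half
print(delta((445,-300,215),toolR(26,12)))
M=toolR(26,12); print(delta((520,-193,200),toolR(71.3,30),np.array([445,-300,215]),M))
E
```

```text
t 8.57 tcp [ 370.2 -398.8  217.3] q [-1.03  0.26  1.57 -0.    1.31 -0.74] F [ 0.7 -0.   0.8] gap 85.7 az_z -16.2 ydir [ 0.002 -0.004 -1.   ]
(array([-0.2395,  0.0169,  0.0864]), array([ 22.84, -85.32, -23.61]))
(array([-0.1158,  0.0021,  0.0443]), array([  4.31, -42.06, -11.23]))
(array([-0.065 ,  0.0015,  0.1143]), array([ 16.3 , -42.46, -17.05]))
```

Request:
jog_arm --delta_rot '[[1.4, -5.3, -1.5], [2.9, -10.7, -3], [4.3, -16, -4.4], [5.7, -21.3, -5.9], [7.1, -26.7, -7.4], [8.6, -32, -8.9], [10, -37.3, -10.3], [11.4, -42.7, -11.8], [12.8, -48, -13.3], [14.3, -53.3, -14.8], [15.7, -58.7, -16.2], [17.1, -64, -17.7]]' --xyz '[[-0.015, 0.001, 0.0054], [-0.03, 0.002, 0.0108], [-0.045, 0.003, 0.0162], [-0.06, 0.004, 0.0216], [-0.075, 0.005, 0.027], [-0.09, 0.006, 0.0324], [-0.105, 0.007, 0.0378], [-0.12, 0.008, 0.0432], [-0.135, 0.009, 0.0486], [-0.15, 0.011, 0.054], [-0.165, 0.012, 0.0594], [-0.18, 0.013, 0.0648]]' --gripper '[0, 0, 0, 0, 0, 0, 0, 0, 0, 0, 0, 0]'

```text
time_s: 9.57
tool_pos: [482.5, -242.4, 201.1]
orientation: [[0.685, 0.346, 0.642], [-0.616, -0.197, 0.763], [0.39, -0.917, 0.078]]
wrist_force: [0.3, -0.5, -0.7]
finger_gap: 85.0
```

```bash
python3 - <<'E'
from h import *
s=st()
print(delta((520,-193,200),toolR(71.3,30)))
E
```

```text
t 9.57 tcp [ 482.5 -242.4  201.1] q [-0.73  0.04  1.96  0.12  0.75 -1.66] F [ 0.3 -0.5 -0.7] gap 85.0 az_z 49.94 ydir [ 0.346 -0.197 -0.917]
(array([-0.0052,  0.0043,  0.0617]), array([  5.56, -21.09,  -6.03]))
```

Request:
jog_arm --delta_rot '[[1.1, -4.2, -1.2], [2.2, -8.4, -2.4], [3.3, -12.7, -3.6], [4.5, -16.9, -4.8], [5.6, -21.1, -6], [5.6, -21.1, -6], [5.6, -21.1, -6]]' --xyz '[[-0.001, 0.001, 0.0123], [-0.002, 0.002, 0.0247], [-0.003, 0.003, 0.037], [-0.004, 0.004, 0.049], [-0.0052, 0.0043, 0.0617], [-0.0052, 0.0043, 0.0617], [-0.0052, 0.0043, 0.0617]]' --gripper '[0.1, 0.2, 0.25, 0.25, 0.25, 0.25, 0.25]'

```text
time_s: 10.15
tool_pos: [519.7, -193.8, 199.7]
orientation: [[0.819, 0.471, 0.326], [-0.284, -0.16, 0.945], [0.498, -0.867, 0.003]]
wrist_force: [-0.9, 0.0, 0.2]
finger_gap: 64.2
```

```bash
python3 - <<'E'
from h import *
s=st(); im,d=get_image('wrist'); save(im,'w4.png'); np.save('w4.npy',d); 
for l in ('weight_large','weight_small'): print(l,[(x['xyz'],x['conf']) for x in mark_of('wrist',l)])
s2=st()
ci=camera_info('wrist'); v,u=np.mgrid[0:384,0:512]; A=unproj(ci,u,v,d,s); A[d<=0]=1e4
for c,z0,z1 in (((605.5,-222.5),56,75),((605.5,-222.5),40,52),((605.5,-222.5),10,40),((581,-300),10,60)):
    m=(np.hypot(A[...,0]-c[0],A[...,1]-c[1])<35)&(A[...,2]>z0)&(A[...,2]<z1)
    q=A[m]; print(m.sum(), cv2.minAreaRect(q[:,:2].astype(np.float32)) if m.sum()>4 else '', np.median(q[:,2]))
    if z0==10:
        f=np.array([.947,-.321]); l=np.array([.321,.947]); w=q[:,:2]@l
        print(' lateral', np.percentile(w,[1,50,99]).round(1), 'expected',np.array(c)@l)
E
```

```text
t 10.15 tcp [ 519.7 -193.8  199.7] q [-0.67  0.02  2.03  0.29  0.62 -2.1 ] F [-0.9  0.   0.2] gap 64.2 az_z 70.97 ydir [ 0.471 -0.16  -0.867]
weight_large [([611.2, -222.2, -1.1], 0.95)]
weight_small [([583.4, -298.3, 6.9], 0.73)]
t 10.3 tcp [ 519.9 -194.6  199.7] q [-0.67  0.02  2.03  0.29  0.62 -2.1 ] F [-0.5  0.4 -0. ] gap 64.4 az_z 70.95 ydir [ 0.472 -0.161 -0.867]
412 ((605.5625, -221.50819396972656), (22.534198760986328, 22.58900260925293), 41.753143310546875) 66.27124063983494
599 ((603.4302978515625, -220.72860717773438), (36.752586364746094, 31.91462516784668), 69.4541244506836) 48.41924591181794
583 ((596.72216796875, -217.98680114746094), (37.80420684814453, 18.358596801757812), 69.58418273925781) 25.874668231291963
 lateral [-33.4 -15.2   3.2] expected -16.34199999999999
811 ((579.1185913085938, -300.2255859375), (27.921772003173828, 23.368335723876953), 52.558677673339844) 34.972824605088846
 lateral [-111.8  -96.7  -85.6] expected -97.59899999999998
```

View pics/w4.png

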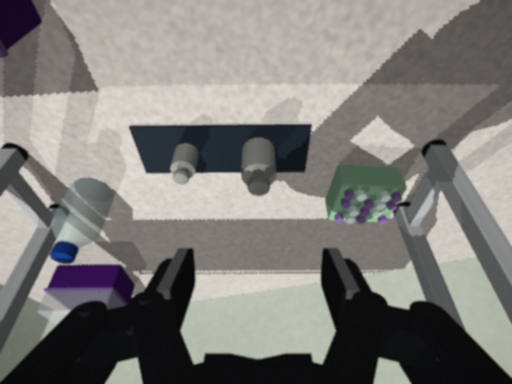

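```bash
python3 - <<'E'
from h import *
s=st()
R=toolR(71.3,30); W=np.array([605.5,-222,39.]); print(delta(W+19*R[:,1],R)); print(delta(W-20*R[:,1],R))
E
```

```text
t 10.3 tcp [ 519.9 -194.6  199.7] q [-0.67  0.02  2.03  0.29  0.62 -2.1 ] F [-0.5  0.4 -0. ] gap 64.4 az_z 70.95 ydir [ 0.472 -0.161 -0.867]
(array([-0.0021,  0.2031,  0.0017]), array([ 0.06, -0.37, -0.12]))
(array([-0.0022,  0.1641,  0.0016]), array([ 0.06, -0.37, -0.12]))
```

Request:
jog_arm --delta_rot '[[0, -0.3, 0], [0, -0.3, 0], [0, -0.3, 0], [0, -0.3, 0], [0, -0.3, 0], [0, -0.3, 0], [0, -0.3, 0], [0, -0.3, 0], [0, -0.3, 0], [0, -0.3, 0], [0, -0.3, 0], [0, -0.3, 0]]' --xyz '[[-0.002, 0.01, 0.0016], [-0.002, 0.03, 0.0016], [-0.002, 0.05, 0.0016], [-0.002, 0.07, 0.0016], [-0.002, 0.09, 0.0016], [-0.002, 0.11, 0.0016], [-0.002, 0.13, 0.0016], [-0.002, 0.15, 0.0016], [-0.002, 0.168, 0.0016], [-0.002, 0.183, 0.0016], [-0.002, 0.195, 0.0016], [-0.002, 0.2, 0.0016]]' --gripper '[0.25, 0.25, 0.25, 0.25, 0.25, 0.25, 0.25, 0.25, 0.25, 0.25, 0.25, 0.25]'

```text
time_s: 11.3
tool_pos: [613.2, -224.4, 23.1]
orientation: [[0.822, 0.47, 0.322], [-0.28, -0.159, 0.947], [0.496, -0.868, 0.001]]
wrist_force: [0.4, -0.7, 1.3]
finger_gap: 64.1
```

Request:
jog_arm --delta_rot '[[0, 0, 0], [0, 0, 0], [0, 0, 0]]' --xyz '[[0, 0, 0], [0, 0, 0], [0, 0, 0]]' --gripper '[0.25, 0.25, 0.25]'

```text
time_s: 11.55
tool_pos: [613.2, -224.2, 25.5]
orientation: [[0.821, 0.472, 0.321], [-0.278, -0.16, 0.947], [0.499, -0.867, -0.0]]
wrist_force: [0.4, -0.0, -0.2]
finger_gap: 63.8
```

```bash
python3 - <<'E'
from h import *
s=st(); im,d=get_image('wrist'); save(im,'w5.png'); 
R=toolR(71.3,30); W=np.array([605.5,-222,39.]); print(delta(W+19*R[:,1],R))
E
```

```text
t 11.55 tcp [ 613.2 -224.2   25.5] q [-0.59  0.46  1.99  0.63  0.22 -2.42] F [ 0.4 -0.  -0.2] gap 63.8 az_z 71.29 ydir [ 0.472 -0.16  -0.867]
(array([-0.0003,  0.0035, -0.0004]), array([ 0.03,  0.01, -0.07]))
```

View pics/w5.png

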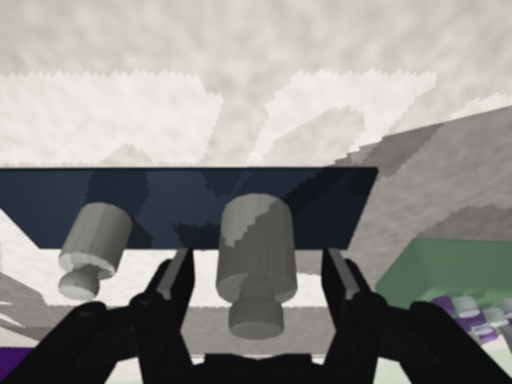

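```bash
python3 - <<'E'
from h import *
R=toolR(71.3,26); W=np.array([605.5,-222,39.]); print(delta(W+19*R[:,1],R))
E
```

```text
(array([-0.0016,  0.0035, -0.0004]), array([0.03, 0.01, 3.93]))
```

Request:
jog_arm --delta_rot '[[0, 0, 1], [0, 0, 2], [0, 0, 3], [0, 0, 4], [0, 0, 4]]' --xyz '[[-0.0004, 0.0005, 0], [-0.0008, 0.001, 0], [-0.0012, 0.0015, 0], [-0.0016, 0.002, -0.0003], [-0.0016, 0.0025, -0.0003]]' --gripper '[0.25, 0.25, 0.25, 0.25, 0.25]'

```text
time_s: 12.02
tool_pos: [613.7, -224.8, 23.4]
orientation: [[0.852, 0.415, 0.32], [-0.288, -0.141, 0.947], [0.438, -0.899, -0.001]]
wrist_force: [-0.1, -0.3, -0.5]
finger_gap: 64.2
```

```bash
python3 - <<'E'
from h import *
st()
R=toolR(71.3,26); W=np.array([605.5,-222,39.]); print(delta(W+19*R[:,1],R))
E
```

```text
t 12.02 tcp [ 613.7 -224.8   23.4] q [-0.58  0.47  1.93  0.36  0.32 -2.15] F [-0.1 -0.3 -0.5] gap 64.2 az_z 71.31 ydir [ 0.415 -0.141 -0.899]
(array([-0.001 ,  0.0012,  0.    ]), array([ 0.06,  0.04, -0.02]))
```

Request:
jog_arm --delta_rot '[[0, 0, 0], [0, 0, 0], [0, 0, 0], [0, 0, 0], [0, 0, 0], [0, 0, 0], [0, 0, 0], [0, 0, 0]]' --xyz '[[-0.0005, 0.001, 0], [-0.0005, 0.001, 0], [-0.0005, 0.001, 0], [-0.0005, 0.001, 0], [-0.0005, 0.001, 0], [-0.0005, 0.001, 0], [-0.0005, 0.001, 0], [-0.0005, 0.001, 0]]' --gripper '[0.35, 0.42, 0.5, 0.6, 0.7, 0.8, 0.9, 0.9]'

```text
time_s: 12.68
tool_pos: [612.7, -224.1, 21.0]
orientation: [[0.852, 0.413, 0.321], [-0.288, -0.14, 0.947], [0.436, -0.9, -0.0]]
wrist_force: [-3.6, 1.5, 6.3]
finger_gap: 36.8
```

```bash
python3 - <<'E'
from h import *
s=st(); im,d=get_image('wrist'); save(im,'w6.png'); 
E
```

```text
t 12.68 tcp [ 612.7 -224.1   21. ] q [-0.58  0.48  1.93  0.37  0.31 -2.15] F [-3.6  1.5  6.3] gap 36.8 az_z 71.31 ydir [ 0.413 -0.14  -0.9  ]
```

View pics/w6.png

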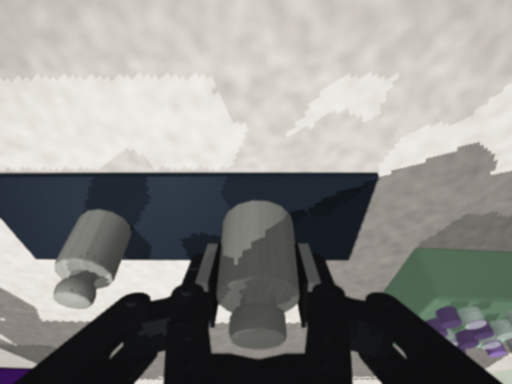

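Request:
jog_arm --delta_rot '[[0, 0, 0], [0, 0, 0], [0, 0, 0], [0, 0, 0], [0, 0, 0], [0, 0, 0], [0, 0, 0], [0, 0, 0], [0, 0, 0], [0, 0, 0], [0, 0, 0], [0, 0, 0]]' --xyz '[[0.001, -0.002, 0], [0.003, -0.006, 0], [0.006, -0.012, 0], [0.009, -0.018, 0], [0.0095, -0.0235, 0], [0.0035, -0.032, 0], [-0.008, -0.0415, 0], [-0.022, -0.05, 0], [-0.036, -0.059, 0], [-0.05, -0.068, 0], [-0.065, -0.077, 0], [-0.07, -0.095, 0]]' --gripper '[0.9, 0.9, 0.9, 0.9, 0.9, 0.9, 0.9, 0.9, 0.9, 0.9, 0.9, 0.9]'

```text
time_s: 13.73
tool_pos: [510.2, -188.1, 73.5]
orientation: [[0.855, 0.409, 0.32], [-0.29, -0.136, 0.947], [0.431, -0.902, 0.002]]
wrist_force: [-0.1, -0.3, -5.2]
finger_gap: 36.4
```

```bash
python3 - <<'E'
from h import *
s=st()
for n in('top','scene'):
    ci=camera_info(n); im=cv2.imread(f'pics/{n}0.png')
    sc=3; xs=np.arange(400,640,1/sc); ys=np.arange(90,330,1/sc)
    X,Y=np.meshgrid(xs,ys,indexing='ij'); Pw=np.stack([X,Y,np.full_like(X,82)],-1)
    C=Pw@np.array(ci['R']).T+np.array(ci['t']); x=C[...,0]/C[...,2]; y=C[...,1]/C[...,2]; k=1+ci['k1']*(x*x+y*y)
    w=cv2.remap(im,(x*k*ci['fx']+ci['cx']).astype(np.float32),(y*k*ci['fy']+ci['cy']).astype(np.float32),cv2.INTER_CUBIC)
    g=cv2.GaussianBlur(cv2.cvtColor(w,cv2.COLOR_BGR2GRAY),(0,0),3)
    h=cv2.HoughCircles(g,cv2.HOUGH_GRADIENT_ALT,1.5,30,param1=60,param2=0.5,minRadius=180,maxRadius=215)
    print(n, None if h is None else [(400+a[1]/sc,90+a[0]/sc,a[2]/sc) for a in h[0][:4]])
    if h is not None:
        for a in h[0][:1]: cv2.circle(w,(int(a[0]),int(a[1])),int(a[2]),(0,0,255),1)
    # correlation search with gradient magnitude ring r=65
    gx=cv2.Sobel(g,cv2.CV_32F,1,0);gy=cv2.Sobel(g,cv2.CV_32F,0,1);M=np.hypot(gx,gy); t=np.linspace(0,2*np.pi,360,endpoint=False); best=[]
    for cx in np.arange(500,532,1):
        for cy in np.arange(198,228,1):
            for r in (62,63.5,65,66.5):
                i=((cx+r*np.cos(t)-400)*sc).astype(int); j=((cy+r*np.sin(t)-90)*sc).astype(int)
                best.append((np.minimum(M[i,j],40).mean(),cx,cy,r))
    print(sorted(best)[-4:])
    cv2.imwrite(f'pics/pan_{n}.png',cv2.resize(w,(500,500)))
E
```

```text
t 13.73 tcp [ 510.2 -188.1   73.5] q [-0.65  0.23  2.14  0.4   0.37 -2.24] F [-0.1 -0.3 -5.2] gap 36.4 az_z 71.34 ydir [ 0.409 -0.136 -0.902]
top None
[(np.float32(12.684651), np.int64(521), np.int64(212), 66.5), (np.float32(12.991998), np.int64(521), np.int64(210), 66.5), (np.float32(13.080306), np.int64(522), np.int64(211), 66.5), (np.float32(13.338467), np.int64(521), np.int64(211), 66.5)]
scene None
[(np.float32(10.071651), np.int64(521), np.int64(213), 66.5), (np.float32(10.132534), np.int64(520), np.int64(211), 66.5), (np.float32(10.377592), np.int64(520), np.int64(213), 66.5), (np.float32(10.470773), np.int64(520), np.int64(212), 66.5)]
```

View pics/pan_top.png

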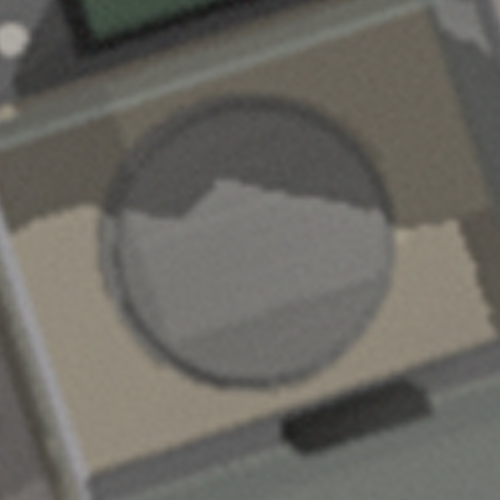

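```bash
python3 - <<'E'
from h import *
s=st()
R=toolR(100,26)
print(delta((548,112,215),R))
print(delta((505,-130,215),toolR(80,26)))
print(delta((548,112,215),R,np.array([505,-130,215]),toolR(80,26)))
E
```

```text
t 13.73 tcp [ 510.2 -188.1   73.5] q [-0.65  0.23  2.14  0.4   0.37 -2.24] F [-0.1 -0.3 -5.2] gap 36.4 az_z 71.34 ydir [ 0.409 -0.136 -0.902]
(array([ 0.0064, -0.1531,  0.2967]), array([ 12.36, -25.86,  -0.43]))
(array([ 0.0397, -0.1377,  0.0537]), array([ 3.66, -7.85, -0.46]))
(array([3.000e-04, 1.000e-04, 2.458e-01]), array([  8.77, -17.98,   0.  ]))
```

Request:
jog_arm --delta_rot '[[0, 0, 0], [0.5, -1, 0], [1, -2, 0], [1.5, -3, 0], [2, -4, 0], [2.5, -5.5, -0.2], [3, -6.5, -0.3], [3.4, -7.3, -0.4], [3.7, -7.9, -0.5], [3.7, -7.9, -0.5]]' --xyz '[[0.002, -0.007, 0.002], [0.006, -0.021, 0.006], [0.011, -0.038, 0.012], [0.016, -0.055, 0.018], [0.021, -0.074, 0.025], [0.026, -0.092, 0.033], [0.031, -0.11, 0.041], [0.036, -0.125, 0.048], [0.039, -0.135, 0.053], [0.04, -0.138, 0.054]]' --gripper '[0.9, 0.9, 0.9, 0.9, 0.9, 0.9, 0.9, 0.9, 0.9, 0.9]'

```text
time_s: 14.57
tool_pos: [508.1, -131.1, 219.5]
orientation: [[0.882, 0.439, 0.172], [-0.152, -0.081, 0.985], [0.447, -0.895, -0.004]]
wrist_force: [0.4, 0.3, -4.9]
finger_gap: 36.1
```

```bash
python3 - <<'E'
from h import *
s=st()
print(delta((548,112,215),toolR(100,26)))
E
```

```text
t 14.57 tcp [ 508.1 -131.1  219.5] q [-0.59 -0.04  2.    0.26  0.76 -2.14] F [ 0.4  0.3 -4.9] gap 36.1 az_z 80.09 ydir [ 0.439 -0.081 -0.895]
(array([-0.0038,  0.002 ,  0.2463]), array([  9.03, -17.74,   0.49]))
```

Request:
jog_arm --delta_rot '[[0.3, -0.6, 0], [1.2, -2.3, 0], [2.1, -4.1, 0], [3, -5.9, 0], [3.9, -7.7, 0], [4.8, -9.5, 0.2], [5.7, -11.3, 0.3], [6.6, -13, 0.3], [7.5, -14.8, 0.4], [8.3, -16.3, 0.4], [8.8, -17.3, 0.5], [9, -17.7, 0.5]]' --xyz '[[0, 0, 0.008], [0, 0, 0.032], [-0.001, 0, 0.058], [-0.001, 0, 0.084], [-0.001, 0, 0.11], [-0.001, 0, 0.135], [-0.002, 0, 0.16], [-0.002, 0, 0.185], [-0.003, 0.001, 0.21], [-0.003, 0.001, 0.228], [-0.004, 0.001, 0.24], [-0.004, 0.001, 0.246]]' --gripper '[0.9, 0.9, 0.9, 0.9, 0.9, 0.9, 0.9, 0.9, 0.9, 0.9, 0.9, 0.9]'

```text
time_s: 15.57
tool_pos: [546.8, 112.6, 212.4]
orientation: [[0.888, 0.426, -0.174], [0.155, 0.078, 0.985], [0.433, -0.901, 0.003]]
wrist_force: [-0.1, 0.1, -4.1]
finger_gap: 36.6
```

```bash
python3 - <<'E'
from h import *
s=st(); im,d=get_image('wrist'); save(im,'w7.png'); np.save('w7.npy',d); import pickle; pickle.dump(s,open('w7.pkl','wb'))
for l in ('pan_center','lid_grip','balance'): print(l,[(x['xyz'],x['conf']) for x in mark_of('wrist',l)])
st()
E
```

```text
t 15.57 tcp [546.8 112.6 212.4] q [-0.07  0.04  1.94  0.16  0.73 -1.91] F [-0.1  0.1 -4.1] gap 36.6 az_z 100.01 ydir [ 0.426  0.078 -0.901]
pan_center [([517.5, 212.8, 77.2], 0.9), ([579.9, 234.8, 187.5], 0.59)]
lid_grip [([580.8, 231.6, 188.1], 0.64), ([513.7, 207.8, 79.2], 0.35)]
balance [([513.6, 212.0, -2.1], 0.89)]
t 15.77 tcp [547.5 110.6 213.4] q [-0.07  0.04  1.94  0.16  0.73 -1.91] F [ 0.3 -0.6 -5.1] gap 36.2 az_z 99.85 ydir [ 0.428  0.076 -0.9  ]
```

View pics/w7.png

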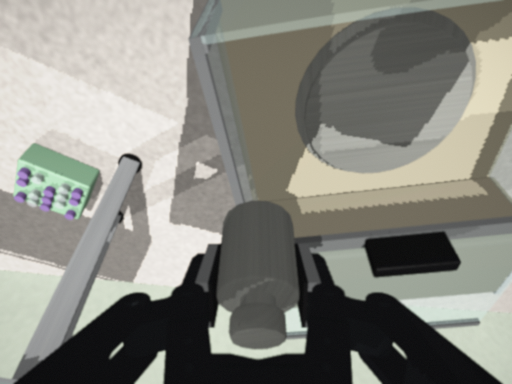

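```bash
python3 - <<'E'
from h import *
import pickle
s=pickle.load(open('w7.pkl','rb')); ci=camera_info('wrist'); im=cv2.imread('pics/w7.png')
H=np.array(ci['hand_eye']); Rt=np.array(s['orientation']); p=np.array(s['tool_pos'])
sc=2; 
X,Y=np.meshgrid(np.arange(420,620,1/sc),np.arange(110,310,1/sc),indexing='ij')
Pw=np.stack([X,Y,np.full_like(X,82)],-1)
C=((Pw-p)@Rt-H[:3,3])@H[:3,:3]
x=C[...,0]/C[...,2]; y=C[...,1]/C[...,2]; k=1+ci['k1']*(x*x+y*y)
w=cv2.remap(im,(x*k*ci['fx']+ci['cx']).astype(np.float32),(y*k*ci['fy']+ci['cy']).astype(np.float32),cv2.INTER_CUBIC)
for cx,cy,col in((517,212,(0,0,255)),(520,212,(0,255,0))): cv2.circle(w,(int((cy-110)*sc),int((cx-420)*sc)),int(65*sc),col,1)
cv2.imwrite('pics/pan_w.png',cv2.resize(w,(600,600)))
E
```

```text
(no output)
```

View pics/pan_w.png

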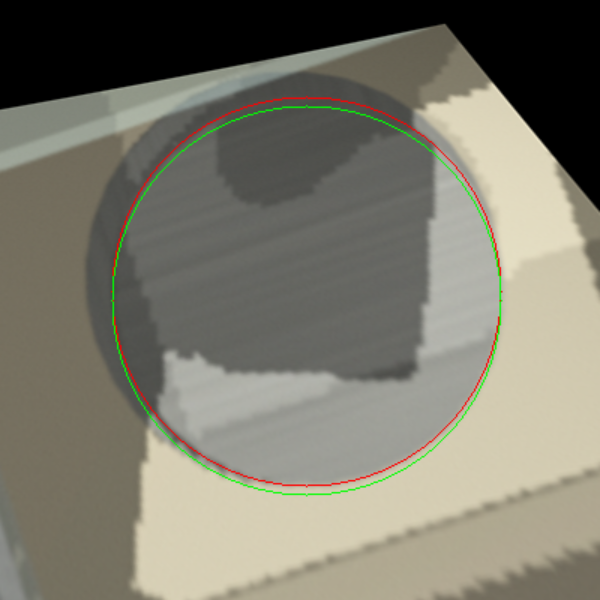

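```bash
python3 - <<'E'
from h import *
import pickle
s=pickle.load(open('w7.pkl','rb')); d=np.load('w7.npy'); ci=camera_info('wrist'); v,u=np.mgrid[0:384,0:512]; A=unproj(ci,u,v,d,s)
m=(d>0)&(u>215)&(u<300)&(v>195)&(v<350)
q=A[m]; p=np.array(s['tool_pos']); f=np.array([np.cos(np.radians(10)),np.sin(np.radians(10))]); l=np.array([-f[1],f[0]])
r=q-p; F=r[:,:2]@f; L=r[:,:2]@l; Z=r[:,2]
for z0 in range(-24,60,6):
    k=(Z>=z0)&(Z<z0+6)&(abs(L)<25)&(F<25)&(F>-45)
    if k.sum()>5: print(z0,k.sum(),'F',np.percentile(F[k],[2,50,98]).round(1),'L',np.percentile(L[k],[2,50,98]).round(1))
R=toolR(108,26); fw=np.array([np.cos(np.radians(18)),np.sin(np.radians(18)),0])
W=np.array([517,211.5,82]); t=W+7.5*fw+np.array([0,0,18]); print('tcp place',t, 'above',t+[0,0,110])
print(delta(t+[0,0,112],R))
E
```

```text
-18 392 F [-24.8 -22.4 -10.3] L [-17.3   0.6  17.3]
-12 616 F [-25.  -22.2  -9.9] L [-17.3   0.1  17.7]
-6 646 F [-25.  -22.4 -10. ] L [-17.2   0.1  17.8]
0 785 F [-25.  -22.1 -10.8] L [-18.7   0.1  19.4]
6 861 F [-24.9 -21.9 -10.8] L [-18.1   0.5  18.8]
12 944 F [-25.  -22.  -10.9] L [-18.    0.3  18.5]
18 995 F [-25.  -22.1 -11.2] L [-18.    0.   18.4]
24 2470 F [-24.4 -15.2   2.9] L [-17.3   0.4  17.7]
30 352 F [-17.4 -13.4  -3.7] L [-18.    0.4  18.5]
36 801 F [-18.4 -16.1  -9. ] L [-11.2  -0.   11.2]
42 1431 F [-17.8 -11.3   2.1] L [-10.5  -0.   10.8]
tcp place [524.13292387 213.81762746 100.        ] above [524.13292387 213.81762746 210.        ]
(array([-0.0056, -0.0009,  0.1057]), array([ 3.45, -7.38, -0.2 ]))
```

```bash
python3 - <<'E'
from h import *
R=toolR(108,26)
print(delta((523.2,213.5,212),R))
E
```

```text
(array([-0.0065, -0.0013,  0.1055]), array([ 3.45, -7.38, -0.2 ]))
```

Request:
jog_arm --delta_rot '[[0.3, -0.7, 0], [0.9, -2, 0], [1.7, -3.5, 0], [2.4, -5, -0.1], [3, -6.4, -0.1], [3.3, -7, -0.2], [3.4, -7.4, -0.2], [3.4, -7.4, -0.2], [3.4, -7.4, -0.2]]' --xyz '[[-0.0005, 0, 0.008], [-0.0015, 0, 0.027], [-0.003, -0.0005, 0.049], [-0.0045, -0.001, 0.071], [-0.0055, -0.001, 0.09], [-0.006, -0.001, 0.101], [-0.0065, -0.0013, 0.1055], [-0.0065, -0.0013, 0.1055], [-0.0065, -0.0013, 0.1055]]' --gripper '[0.9, 0.9, 0.9, 0.9, 0.9, 0.9, 0.9, 0.9, 0.9]'

```text
time_s: 16.52
tool_pos: [523.5, 213.5, 212.5]
orientation: [[0.854, 0.418, -0.309], [0.278, 0.135, 0.951], [0.439, -0.898, -0.001]]
wrist_force: [0.8, -0.1, -5.2]
finger_gap: 36.4
```

```bash
python3 - <<'E'
from h import *
st()
R=toolR(108,26)
print(delta((523.2,213.5,130),R)); print(delta((523.2,213.5,102),R))
E
```

```text
t 16.52 tcp [523.5 213.5 212.5] q [ 0.14  0.05  1.93  0.11  0.72 -1.81] F [ 0.8 -0.1 -5.2] gap 36.4 az_z 108.01 ydir [ 0.418  0.135 -0.898]
(array([-0.0365,  0.074 ,  0.0002]), array([0.06, 0.04, 0.05]))
(array([-0.0488,  0.0991,  0.0002]), array([0.06, 0.04, 0.05]))
```

Down to about 6 mm above the pan, slowing.

Request:
jog_arm --delta_rot '[[0, 0, 0], [0, 0, 0], [0, 0, 0], [0, 0, 0], [0, 0, 0], [0, 0, 0], [0, 0, 0], [0, 0, 0], [0, 0, 0], [0, 0, 0], [0, 0, 0], [0, 0, 0]]' --xyz '[[-0.003, 0.006, 0], [-0.008, 0.016, 0], [-0.013, 0.027, 0], [-0.019, 0.038, 0], [-0.025, 0.05, 0], [-0.03, 0.062, 0], [-0.036, 0.073, 0], [-0.041, 0.083, 0], [-0.044, 0.09, 0], [-0.0465, 0.0942, 0], [-0.0465, 0.0942, 0], [-0.0465, 0.0942, 0]]' --gripper '[0.9, 0.9, 0.9, 0.9, 0.9, 0.9, 0.9, 0.9, 0.9, 0.9, 0.9, 0.9]'

```text
time_s: 17.52
tool_pos: [523.3, 213.4, 107.4]
orientation: [[0.854, 0.418, -0.309], [0.278, 0.135, 0.951], [0.439, -0.898, -0.001]]
wrist_force: [-0.3, -0.3, -4.8]
finger_gap: 36.4
```

```bash
python3 - <<'E'
from h import *
st()
im,d=get_image('wrist'); save(im,'w8.png'); im,d=get_image('scene'); save(im[130:320,60:260].repeat(3,0).repeat(3,1),'s8.png')
E
```

```text
t 17.52 tcp [523.3 213.4 107.4] q [ 0.14  0.2   2.07  0.18  0.43 -1.89] F [-0.3 -0.3 -4.8] gap 36.4 az_z 107.99 ydir [ 0.418  0.135 -0.898]
```

View pics/w8.png

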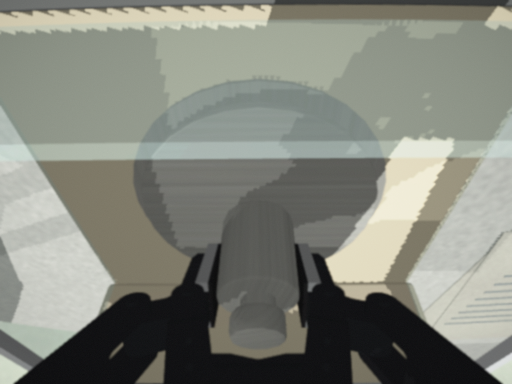

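View pics/s8.png

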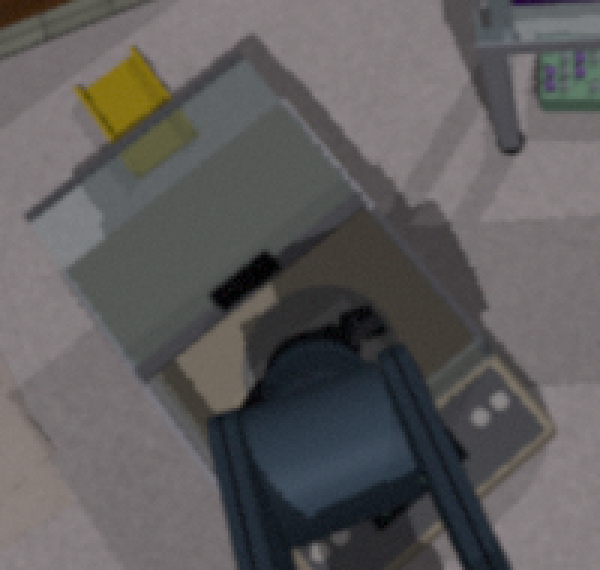

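Request:
jog_arm --delta_rot '[[0, 0, 0], [0, 0, 0], [0, 0, 0], [0, 0, 0], [0, 0, 0], [0, 0, 0], [0, 0, 0]]' --xyz '[[-0.0005, 0.001, 0], [-0.001, 0.002, 0], [-0.0014, 0.003, 0], [-0.0019, 0.0038, 0], [-0.0022, 0.0045, 0], [-0.0022, 0.0045, 0], [-0.0022, 0.0045, 0]]' --gripper '[0.9, 0.9, 0.9, 0.9, 0.9, 0.9, 0.9]'

```text
time_s: 18.2
tool_pos: [522.9, 213.7, 102.3]
orientation: [[0.854, 0.418, -0.309], [0.278, 0.135, 0.951], [0.439, -0.899, -0.001]]
wrist_force: [-0.0, 0.2, -4.1]
finger_gap: 36.7
```

Request:
jog_arm --delta_rot '[[0, 0, 0], [0, 0, 0], [0, 0, 0], [0, 0, 0], [0, 0, 0]]' --xyz '[[-0.0002, 0.0005, 0], [-0.0004, 0.0009, 0], [-0.0006, 0.0013, 0], [-0.0008, 0.0016, 0], [-0.0008, 0.0016, 0]]' --gripper '[0.9, 0.9, 0.9, 0.9, 0.9]'

```text
time_s: 18.62
tool_pos: [522.9, 213.7, 100.5]
orientation: [[0.854, 0.418, -0.309], [0.278, 0.135, 0.951], [0.439, -0.899, -0.001]]
wrist_force: [-0.3, 0.1, -4.8]
finger_gap: 36.4
```

Request:
jog_arm --delta_rot '[[0, 0, 0], [0, 0, 0], [0, 0, 0], [0, 0, 0]]' --xyz '[[-0.0002, 0.0005, 0], [-0.0004, 0.0009, 0], [-0.0004, 0.0009, 0], [-0.0004, 0.0009, 0]]' --gripper '[0.9, 0.9, 0.9, 0.9]'

```text
time_s: 18.95
tool_pos: [523.4, 213.8, 100.0]
orientation: [[0.854, 0.419, -0.309], [0.278, 0.135, 0.951], [0.44, -0.898, -0.001]]
wrist_force: [-2.2, 0.2, -0.7]
finger_gap: 36.4
```

Request:
jog_arm --delta_rot '[[0, 0, 0], [0, 0, 0], [0, 0, 0], [0, 0, 0], [0, 0, 0], [0, 0, 0], [0, 0, 0]]' --xyz '[[0, 0, 0], [0, 0, 0], [0, 0, 0], [0, 0, 0], [0, 0, 0], [0, 0, 0], [0, 0, 0]]' --gripper '[0.5, 0.4, 0.3, 0.2, 0.15, 0.1, 0.1]'

```text
time_s: 19.53
tool_pos: [523.1, 213.7, 99.7]
orientation: [[0.854, 0.418, -0.309], [0.278, 0.135, 0.951], [0.439, -0.898, -0.001]]
wrist_force: [-0.7, -0.4, -0.7]
finger_gap: 76.9
```

```bash
python3 - <<'E'
from h import *
s=st()
im,d=get_image('wrist'); save(im,'w9.png')
ci=camera_info('wrist'); v,u=np.mgrid[0:384,0:512]; A=unproj(ci,u,v,d,s)
m=(d>0)&(np.hypot(A[...,0]-517,A[...,1]-211.5)<30)&(A[...,2]>138)&(A[...,2]<152)&(v>180); q=A[m]; print(m.sum(),cv2.minAreaRect(q[:,:2].astype(np.float32)),np.median(q[:,2]))
E
```

```text
t 19.53 tcp [523.1 213.7  99.7] q [ 0.14  0.22  2.07  0.19  0.41 -1.9 ] F [-0.7 -0.4 -0.7] gap 76.9 az_z 108.02 ydir [ 0.418  0.135 -0.898]
1972 ((516.3785400390625, 211.32644653320312), (22.493568420410156, 23.89509391784668), 53.18923568725586) 144.6256875574597
```

View pics/w9.png

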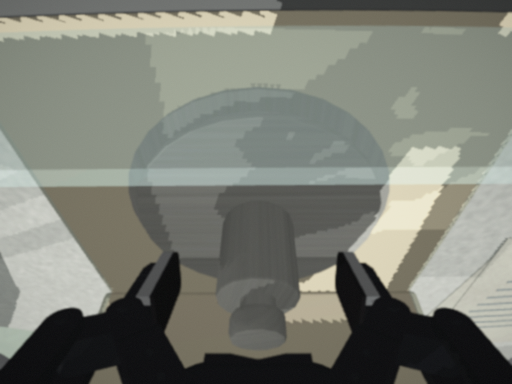

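Request:
jog_arm --delta_rot '[[0, 0, 0], [0, 0, 0], [0, 0, 0], [0, 0, 0], [0, 0, 0], [0, 0, 0], [0, 0, 0], [0, 0, 0], [0, 0, 0]]' --xyz '[[0, -0.006, 0], [0, -0.018, 0], [0, -0.034, 0], [0, -0.054, 0], [0, -0.076, 0], [0, -0.1, 0], [0, -0.125, 0], [0, -0.145, 0], [0, -0.155, 0]]' --gripper '[0, 0, 0, 0, 0, 0, 0, 0, 0]'

```text
time_s: 20.33
tool_pos: [458.1, 192.7, 242.1]
orientation: [[0.852, 0.421, -0.309], [0.278, 0.135, 0.951], [0.443, -0.897, -0.002]]
wrist_force: [-0.0, 0.6, -0.5]
finger_gap: 85.3
```

```bash
python3 - <<'E'
from h import *
s=st()
im,d=get_image('wrist'); save(im,'w10.png'); st()
ci=camera_info('wrist'); v,u=np.mgrid[0:384,0:512]; A=unproj(ci,u,v,d,s)
m=(d>0)&(np.hypot(A[...,0]-517,A[...,1]-211.5)<30)&(A[...,2]>138)&(A[...,2]<152); q=A[m]; print(m.sum(),cv2.minAreaRect(q[:,:2].astype(np.float32)),np.median(q[:,2]))
m=(d>0)&(np.hypot(A[...,0]-580,A[...,1]-233)<50)&(A[...,2]>176)&(A[...,2]<200); q=A[m]; print(m.sum(),cv2.minAreaRect(q[:,:2].astype(np.float32)),np.median(q[:,2]))
print(delta((580.2,232.8,255),toolR(18,0)))
print([(x['xyz'],x['conf']) for x in mark_of('wrist','lid_grip')])
print([(x['xyz'],x['conf']) for x in mark_of('wrist','pan_center')])
E
```

```text
t 20.33 tcp [458.1 192.7 242.1] q [ 0.11 -0.12  2.01  0.13  0.8  -1.85] F [-0.   0.6 -0.5] gap 85.3 az_z 108.02 ydir [ 0.421  0.135 -0.897]
t 20.38 tcp [458.5 192.8 243.1] q [ 0.11 -0.12  2.01  0.13  0.8  -1.85] F [-0.2  0.5  0.8] gap 85.1 az_z 108.03 ydir [ 0.423  0.136 -0.896]
508 ((516.83203125, 211.74595642089844), (22.94756317138672, 22.540912628173828), 18.465126037597656) 145.40476855450808
1063 ((579.6321411132812, 233.46197509765625), (13.721956253051758, 60.18586349487305), 19.766639709472656) 185.05404893312175
(array([0.1201, 0.0462, 0.0004]), array([-20.6 ,  88.32,  20.78]))
[([580.4, 233.4, 187.8], 0.74)]
[([515.2, 205.3, 81.2], 0.61)]
```

View pics/w10.png

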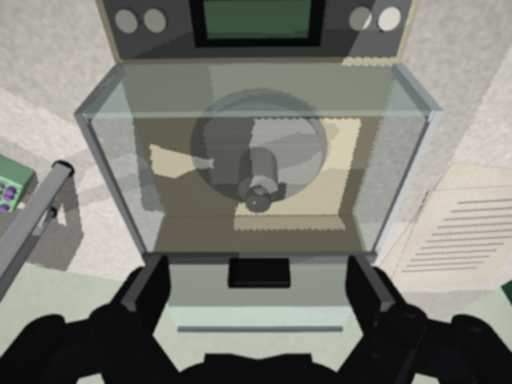

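Request:
jog_arm --delta_rot '[[-1, 4.4, 1], [-2.5, 10.6, 2.5], [-4, 17, 4], [-5.5, 23.6, 5.5], [-7, 30, 7.1], [-8.6, 36.8, 8.7], [-10, 43, 10.1], [-11.5, 49, 11.6], [-13, 55.7, 13.1], [-14.5, 62, 14.6], [-16, 68.5, 16.1], [-17.5, 75, 17.6]]' --xyz '[[0.006, 0, 0], [0.014, 0.003, 0], [0.023, 0.007, 0], [0.032, 0.012, 0], [0.041, 0.016, 0], [0.05, 0.019, 0], [0.059, 0.023, 0], [0.068, 0.026, 0], [0.077, 0.029, 0], [0.086, 0.033, 0], [0.095, 0.037, 0], [0.103, 0.04, 0]]' --gripper '[0, 0, 0, 0, 0, 0, 0, 0, 0, 0, 0, 0]'

```text
time_s: 21.48
tool_pos: [563.2, 227.3, 246.0]
orientation: [[0.514, 0.062, 0.856], [-0.856, -0.028, 0.516], [0.056, -0.998, 0.039]]
wrist_force: [0.2, -0.0, 0.3]
finger_gap: 85.8
```

```bash
python3 - <<'E'
from h import *
s=st()
print(delta((580,233.2,255),toolR(18,0)))
E
```

```text
t 21.48 tcp [563.2 227.3 246. ] q [ 0.22  0.32  1.41 -0.04  1.35 -0.31] F [ 0.2 -0.   0.3] gap 85.8 az_z 31.09 ydir [ 0.062 -0.028 -0.998]
(array([ 0.0041, -0.0081,  0.0178]), array([-2.57, 13.03,  2.96]))
```

Request:
jog_arm --delta_rot '[[-0.9, 4.3, 1], [-1.7, 8.7, 2], [-2.6, 13, 3], [-2.6, 13, 3], [-2.6, 13, 3]]' --xyz '[[0.001, -0.002, 0.006], [0.003, -0.005, 0.012], [0.0041, -0.008, 0.0178], [0.0041, -0.008, 0.0178], [0.0041, -0.008, 0.0178]]' --gripper '[0.2, 0.4, 0.5, 0.5, 0.5]'

```text
time_s: 21.9
tool_pos: [579.9, 232.6, 255.2]
orientation: [[0.316, 0.001, 0.949], [-0.949, -0.0, 0.316], [0.001, -1.0, 0.001]]
wrist_force: [-0.7, 0.1, 0.0]
finger_gap: 42.7
```

```bash
python3 - <<'E'
from h import *
s=st()
im,d=get_image('wrist'); save(im,'w11.png')
ci=camera_info('wrist'); v,u=np.mgrid[0:384,0:512]; A=unproj(ci,u,v,d,s)
m=(d>0)&(np.hypot(A[...,0]-580,A[...,1]-233)<50)&(A[...,2]>178)&(A[...,2]<198); q=A[m]; print(m.sum(),cv2.minAreaRect(q[:,:2].astype(np.float32)),np.median(q[:,2]))
print(delta((580,233.2,165),toolR(18,0)))
E
```

```text
t 21.9 tcp [579.9 232.6 255.2] q [ 0.2   0.38  1.31 -0.    1.45 -0.12] F [-0.7  0.1  0. ] gap 42.7 az_z 18.42 ydir [ 0.001 -0.    -1.   ]
1291 ((580.8148193359375, 234.29237365722656), (11.999342918395996, 59.574825286865234), 18.673673629760742) 187.55714378646516
(array([-0.0003,  0.0905,  0.0007]), array([-0.08,  0.44,  0.05]))
```

View pics/w11.png

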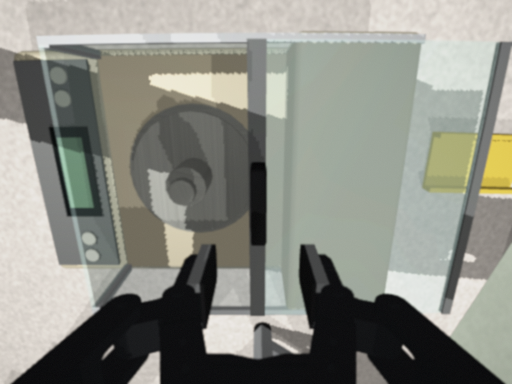

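Request:
jog_arm --delta_rot '[[0, 0, 0], [0, 0, 0], [0, 0, 0], [0, 0, 0], [0, 0, 0], [0, 0, 0], [0, 0, 0], [0, 0, 0]]' --xyz '[[0, 0.008, 0.001], [0, 0.024, 0.001], [0, 0.042, 0.001], [0, 0.06, 0.001], [0, 0.075, 0.001], [0, 0.084, 0.001], [0, 0.088, 0.001], [0, 0.088, 0.001]]' --gripper '[0.5, 0.5, 0.5, 0.5, 0.5, 0.5, 0.5, 0.5]'

```text
time_s: 22.62
tool_pos: [580.1, 233.2, 168.0]
orientation: [[0.315, 0.002, 0.949], [-0.949, -0.0, 0.315], [0.001, -1.0, 0.002]]
wrist_force: [-0.0, 0.5, -0.8]
finger_gap: 43.1
```

Request:
jog_arm --delta_rot '[[0, 0, 0], [0, 0, 0], [0, 0, 0], [0, 0, 0], [0, 0, 0], [0, 0, 0]]' --xyz '[[0, 0, 0], [0, 0, 0], [0, 0, 0], [0, 0, 0], [0, 0, 0], [0, 0, 0]]' --gripper '[0.6, 0.7, 0.8, 0.9, 1, 1]'

```text
time_s: 23.12
tool_pos: [581.5, 233.3, 170.4]
orientation: [[0.314, 0.006, 0.949], [-0.949, 0.001, 0.314], [0.001, -1.0, 0.005]]
wrist_force: [-0.6, 0.6, 5.4]
finger_gap: 10.5
```

Request:
jog_arm --delta_rot '[[0, 0, 0], [0, 0, 0], [0, 0, 0], [0, 0, 0], [0, 0, 0], [0, 0, 0], [0, 0, 0], [0, 0, 0], [0, 0, 0], [0, 0, 0], [0, 0, 0], [0, 0, 0]]' --xyz '[[0, -0.003, 0], [0, -0.003, -0.004], [0, -0.003, -0.012], [0, -0.003, -0.026], [0, -0.003, -0.042], [0, -0.003, -0.058], [0, -0.003, -0.074], [0, -0.003, -0.09], [0, -0.003, -0.106], [0, -0.003, -0.12], [0, -0.003, -0.13], [0, -0.003, -0.136]]' --gripper '[1, 1, 1, 1, 1, 1, 1, 1, 1, 1, 1, 1]'

```text
time_s: 24.12
tool_pos: [449.7, 189.1, 170.5]
orientation: [[0.314, 0.001, 0.949], [-0.949, -0.002, 0.314], [0.002, -1.0, 0.0]]
wrist_force: [3.2, -3.7, -16.6]
finger_gap: 10.5
```

```bash
python3 - <<'E'
from h import *
s=st()
print(delta((433.3,184.8,170),toolR(18,0)))
im,d=get_image('wrist'); save(im,'w12.png')
E
```

```text
t 24.12 tcp [449.7 189.1 170.5] q [ 0.17  0.2   1.77 -0.    1.17 -0.15] F [  3.2  -3.7 -16.6] gap 10.5 az_z 18.32 ydir [ 0.001 -0.002 -1.   ]
(array([-0.0011,  0.0005, -0.0169]), array([-0.03,  0.32,  0.11]))
```

View pics/w12.png

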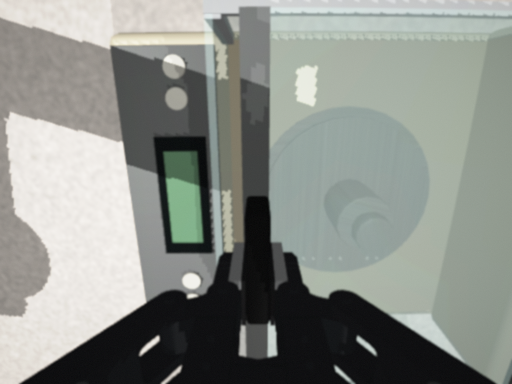

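Request:
jog_arm --delta_rot '[[0, 0, 0], [0, 0, 0], [0, 0, 0], [0, 0, 0], [0, 0, 0], [0, 0, 0], [0, 0, 0]]' --xyz '[[0, 0.0015, -0.003], [0, 0.0015, -0.006], [0, 0.0015, -0.009], [0, 0.0015, -0.012], [0, 0.0015, -0.014], [0, 0.0015, -0.016], [0, 0.0015, -0.016]]' --gripper '[1, 1, 1, 1, 1, 1, 1]'

```text
time_s: 24.75
tool_pos: [436.9, 184.8, 170.4]
orientation: [[0.314, 0.005, 0.949], [-0.949, -0.001, 0.314], [0.002, -1.0, 0.004]]
wrist_force: [1.9, -5.9, -7.3]
finger_gap: 10.3
```

Request:
jog_arm --delta_rot '[[0, 0, 0], [0, 0, 0], [0, 0, 0], [0, 0, 0], [0, 0, 0]]' --xyz '[[0, 0, -0.001], [0, 0, -0.002], [0, 0, -0.003], [0, 0, -0.003], [0, 0, -0.003]]' --gripper '[1, 1, 1, 1, 1]'

```text
time_s: 25.17
tool_pos: [434.4, 184.0, 170.4]
orientation: [[0.314, 0.005, 0.949], [-0.949, -0.0, 0.314], [0.002, -1.0, 0.004]]
wrist_force: [2.8, -5.5, -8.1]
finger_gap: 10.3
```

Request:
jog_arm --delta_rot '[[0, 0, 0], [0, 0, 0], [0, 0, 0], [0, 0, 0], [0, 0, 0]]' --xyz '[[0, 0, -0.001], [0, 0, -0.002], [0, 0, -0.003], [0, 0, -0.003], [0, 0, -0.003]]' --gripper '[1, 1, 1, 1, 1]'

```text
time_s: 25.58
tool_pos: [432.7, 183.4, 170.4]
orientation: [[0.314, 0.007, 0.949], [-0.949, 0.0, 0.314], [0.002, -1.0, 0.007]]
wrist_force: [6.1, -2.9, -11.2]
finger_gap: 10.8
```

Request:
jog_arm --delta_rot '[[0, 0, 0], [0, 0, 0], [0, 0, 0], [0, 0, 0]]' --xyz '[[0, 0, -0.001], [0, 0, -0.002], [0, 0, -0.002], [0, 0, -0.002]]' --gripper '[1, 1, 1, 1]'

```text
time_s: 25.92
tool_pos: [432.6, 183.4, 170.5]
orientation: [[0.314, 0.011, 0.949], [-0.949, 0.002, 0.314], [0.002, -1.0, 0.011]]
wrist_force: [12.4, -0.1, -17.0]
finger_gap: 10.5
```

Request:
jog_arm --delta_rot '[[0, 0, 0], [0, 0, 0], [0, 0, 0], [0, 0, 0], [0, 0, 0], [0, 0, 0]]' --xyz '[[0, 0.001, 0.0015], [0, 0.001, 0.0015], [0, 0.001, 0.0015], [0, 0, 0.0015], [0, 0, 0.0015], [0, 0, 0.0015]]' --gripper '[1, 0.8, 0.7, 0.6, 0.5, 0.5]'

```text
time_s: 26.42
tool_pos: [430.5, 183.7, 170.5]
orientation: [[0.314, 0.004, 0.949], [-0.949, 0.001, 0.314], [0.0, -1.0, 0.004]]
wrist_force: [-0.5, 0.5, -0.2]
finger_gap: 42.8
```

Request:
jog_arm --delta_rot '[[0, 0, 0], [0, 0, 0], [0, 0, 0], [0, 0, 0], [0, 0, 0], [0, 0, 0], [0, 0, 0]]' --xyz '[[0, -0.006, 0], [0, -0.018, 0], [0, -0.034, 0], [0, -0.052, 0], [0, -0.07, 0], [0, -0.082, 0], [0, -0.09, 0]]' --gripper '[0.5, 0.5, 0.5, 0.5, 0.5, 0.5, 0.5]'

```text
time_s: 27.0
tool_pos: [430.8, 183.5, 262.2]
orientation: [[0.314, 0.006, 0.949], [-0.949, 0.001, 0.314], [0.001, -1.0, 0.006]]
wrist_force: [-0.0, 0.7, 0.2]
finger_gap: 42.4
```

```bash
python3 - <<'E'
from h import *
s=st()
im,d=get_image('wrist'); save(im,'w13.png')
ci=camera_info('wrist'); v,u=np.mgrid[0:384,0:512]; A=unproj(ci,u,v,d,s)
m=(d>0)&(np.hypot(A[...,0]-433,A[...,1]-185)<50)&(A[...,2]>178)&(A[...,2]<198); q=A[m]; r=cv2.minAreaRect(q[:,:2].astype(np.float32)); print(m.sum(),r,np.median(q[:,2]))
print('moved',np.hypot(580.8-r[0][0],234.3-r[0][1]))
print(delta((380,-100,250),toolR(-16.2)), delta((369.7,-398,200),toolR(-16.2)))
E
```

```text
t 27.0 tcp [430.8 183.5 262.2] q [ 0.16  0.08  1.67  0.    1.38 -0.16] F [-0.   0.7  0.2] gap 42.4 az_z 18.32 ydir [ 0.006  0.001 -1.   ]
1203 ((433.2510681152344, 184.849365234375), (11.97541332244873, 59.81165313720703), 18.63298225402832) 187.5366370808129
moved 155.61507825097937
(array([ 0.2531,  0.0123, -0.1379]), array([-0.46, 34.52, -0.07])) (array([ 0.5327,  0.0618, -0.2418]), array([-0.46, 34.52, -0.07]))
```

View pics/w13.png

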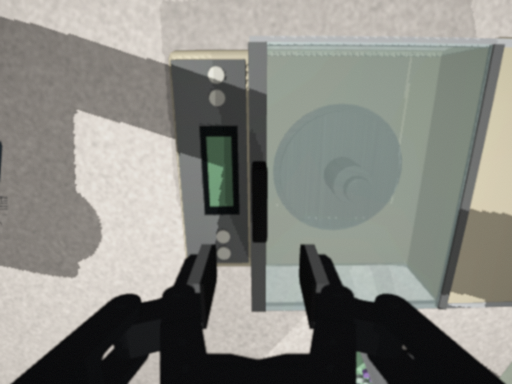

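Request:
jog_arm --delta_rot '[[0, 1, 0], [0, 3, 0], [0, 5.5, 0], [0, 8, 0], [0, 10, 0], [0, 12, 0], [0, 14, 0], [0, 16, 0], [0, 18, 0], [0, 20, 0], [0, 22, 0], [0, 24, 0]]' --xyz '[[0.01, 0, -0.005], [0.033, 0, -0.015], [0.066, 0, -0.03], [0.099, 0, -0.045], [0.132, 0, -0.06], [0.165, 0, -0.075], [0.198, 0, -0.09], [0.231, 0, -0.105], [0.264, 0, -0.12], [0.297, 0, -0.135], [0.33, 0, -0.15], [0.363, 0, -0.165]]' --gripper '[0.3, 0, 0, 0, 0, 0, 0, 0, 0, 0, 0, 0]'

```text
time_s: 28.05
tool_pos: [385.9, -214.8, 258.7]
orientation: [[-0.102, 0.002, 0.995], [-0.995, 0.002, -0.102], [-0.002, -1.0, 0.002]]
wrist_force: [0.6, 0.4, -0.6]
finger_gap: 85.4
```

```bash
python3 - <<'E'
from h import *
s=st()
print(delta((369.7,-398,205),toolR(-16.2)))
E
```

```text
t 28.05 tcp [ 385.9 -214.8  258.7] q [-0.76  0.04  1.73  0.    1.37 -0.66] F [ 0.6  0.4 -0.6] gap 85.4 az_z -5.86 ydir [ 0.002  0.002 -1.   ]
(array([0.184 , 0.0533, 0.0025]), array([-0.1 , 10.34, -0.12]))
```

Request:
jog_arm --delta_rot '[[0, 2, 0], [0, 3.5, 0], [0, 5.5, 0], [0, 7, 0], [0, 8.5, 0], [0, 9.5, 0], [0, 10.3, 0], [0, 10.3, 0], [0, 10.3, 0]]' --xyz '[[0.032, 0.005, 0], [0.064, 0.015, 0.001], [0.094, 0.025, 0.001], [0.122, 0.035, 0.0015], [0.147, 0.043, 0.002], [0.168, 0.05, 0.0025], [0.181, 0.053, 0.0025], [0.184, 0.053, 0.0025], [0.184, 0.053, 0.0025]]' --gripper '[0, 0, 0, 0, 0, 0, 0, 0, 0]'

```text
time_s: 28.8
tool_pos: [371.4, -396.5, 205.9]
orientation: [[-0.276, 0.003, 0.961], [-0.961, 0.002, -0.276], [-0.003, -1.0, 0.002]]
wrist_force: [0.3, -0.7, 0.5]
finger_gap: 85.2
```

```bash
python3 - <<'E'
from h import *
from m2 import edge
s=st()
im,d=get_image('wrist'); save(im,'w14.png')
ci=camera_info('wrist'); v,u=np.mgrid[0:384,0:512]; A=unproj(ci,u,v,d,s)
c=np.array([369.7,-398])
m=(d>0)&(np.hypot(A[...,0]-c[0],A[...,1]-c[1])<100)&(A[...,2]>98)&(A[...,2]<118)
print(m.sum(),np.median(A[m][:,2]),cv2.minAreaRect(A[m][:,:2].astype(np.float32)))
for sd in(-1,1): print(' box x',sd,edge(A[m],-16.2,c,sd,0,-55,55,12),' y',edge(A[m],-16.2,c,sd,1,-26,26,8))
print(delta((369.7,-398,73.5),toolR(-16.2)))
E
```

```text
t 28.8 tcp [ 371.4 -396.5  205.9] q [-1.03  0.26  1.59  0.    1.29 -0.75] F [ 0.3 -0.7  0.5] gap 85.2 az_z -16.05 ydir [ 0.003  0.002 -1.   ]
10160 108.68219668984906 ((368.95135498046875, -400.24395751953125), (123.90966796875, 60.193485260009766), 73.69017028808594)
 box x -1 (np.float64(-16.29), np.float64(-27.9), 12)  y (np.float64(-16.17), np.float64(-58.9), 8)
 box x 1 (np.float64(-16.36), np.float64(27.7), 12)  y (np.float64(-16.18), np.float64(57.4), 8)
(array([ 0.003 ,  0.1329, -0.0017]), array([-0.15,  0.2 , -0.15]))
```

View pics/w14.png

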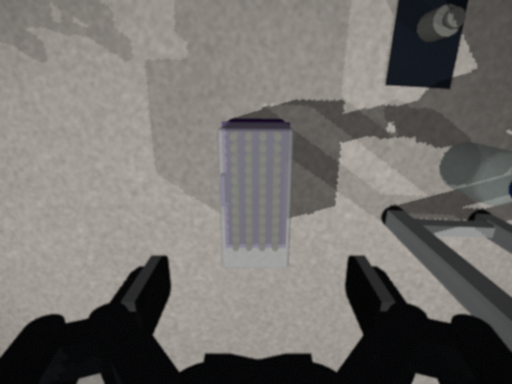

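Request:
jog_arm --delta_rot '[[0, 0.2, 0], [0, 0.2, 0], [0, 0.2, 0], [0, 0.2, 0], [0, 0.2, 0], [0, 0.2, 0], [0, 0.2, 0], [0, 0.2, 0], [0, 0.2, 0]]' --xyz '[[0.001, 0.008, -0.001], [0.0025, 0.024, -0.0017], [0.003, 0.045, -0.0017], [0.003, 0.066, -0.0017], [0.003, 0.087, -0.0017], [0.003, 0.108, -0.0017], [0.003, 0.124, -0.0017], [0.003, 0.132, -0.0017], [0.003, 0.132, -0.0017]]' --gripper '[0, 0, 0, 0, 0, 0, 0, 0, 0]'

```text
time_s: 29.6
tool_pos: [369.7, -396.6, 73.0]
orientation: [[-0.277, 0.002, 0.961], [-0.961, 0.004, -0.277], [-0.004, -1.0, 0.001]]
wrist_force: [-0.1, -0.4, 0.4]
finger_gap: 85.3
```

Request:
jog_arm --delta_rot '[[0, 0, 0], [0, 0, 0], [0, 0, 0], [0, 0, 0], [0, 0, 0], [0, 0, 0], [0, 0, 0], [0, 0, 0]]' --xyz '[[0, 0, 0], [0, 0, 0], [0, 0, 0], [0, 0, 0], [0, 0, 0], [0, 0, 0], [0, 0, 0], [0, 0, 0]]' --gripper '[0.1, 0.2, 0.3, 0.4, 0.5, 0.6, 0.7, 0.8]'

```text
time_s: 30.27
tool_pos: [370.4, -399.4, 76.3]
orientation: [[-0.279, 0.005, 0.96], [-0.96, -0.001, -0.279], [0.0, -1.0, 0.005]]
wrist_force: [-1.8, 1.8, 4.6]
finger_gap: 59.0
```

```bash
python3 - <<'E'
from h import *
s=st()
print(delta((494.5,-214.5,s['tool_pos'][2]),toolR(-18.7)))
E
```

```text
t 30.27 tcp [ 370.4 -399.4   76.3] q [-1.03  0.4   1.75  0.    0.99 -0.75] F [-1.8  1.8  4.6] gap 59.0 az_z -16.18 ydir [ 0.005 -0.001 -1.   ]
(array([-0.2121,  0.0003,  0.0677]), array([-0.27,  2.52,  0.  ]))
```

Request:
jog_arm --delta_rot '[[0, 0, 0], [0, 0, 0], [0, 0, 0], [0, 0, 0], [0, 0.2, 0], [0, 0.5, 0], [0, 0.8, 0], [0, 1.1, 0], [0, 1.4, 0], [0, 1.7, 0], [0, 2, 0], [0, 2.2, 0]]' --xyz '[[0, -0.004, 0], [0, -0.013, 0], [0, -0.023, 0], [-0.003, -0.031, 0.001], [-0.012, -0.035, 0.004], [-0.028, -0.035, 0.009], [-0.048, -0.035, 0.016], [-0.07, -0.035, 0.023], [-0.092, -0.035, 0.03], [-0.114, -0.035, 0.037], [-0.136, -0.035, 0.044], [-0.158, -0.035, 0.051]]' --gripper '[0.8, 0.8, 0.8, 0.8, 0.8, 0.8, 0.8, 0.8, 0.8, 0.8, 0.8, 0.8]'

```text
time_s: 31.27
tool_pos: [463.8, -259.5, 110.4]
orientation: [[-0.316, 0.004, 0.949], [-0.949, 0.001, -0.316], [-0.002, -1.0, 0.004]]
wrist_force: [0.6, -0.6, -3.0]
finger_gap: 58.9
```

```bash
python3 - <<'E'
from h import *
s=st()
print(delta((495,-215.6,s['tool_pos'][2]),toolR(-18.7)))
E
```

```text
t 31.27 tcp [ 463.8 -259.5  110.4] q [-0.72  0.34  1.75  0.    1.06 -0.4 ] F [ 0.6 -0.6 -3. ] gap 58.9 az_z -18.4 ydir [ 0.004  0.001 -1.   ]
(array([-0.0515,  0.0001,  0.0157]), array([-0.21,  0.3 , -0.1 ]))
```

Request:
jog_arm --delta_rot '[[0, 0.1, 0], [0, 0.2, 0], [0, 0.3, 0], [0, 0.3, 0], [0, 0.3, 0], [0, 0.3, 0], [0, 0.3, 0], [0, 0.3, 0], [0, 0.3, 0], [0, 0.3, 0]]' --xyz '[[-0.018, 0, 0.006], [-0.034, 0, 0.011], [-0.046, 0, 0.014], [-0.0515, 0.002, 0.0157], [-0.0515, 0.01, 0.0157], [-0.0515, 0.018, 0.0157], [-0.0515, 0.025, 0.0157], [-0.0515, 0.03, 0.0157], [-0.0515, 0.03, 0.0157], [-0.0515, 0.03, 0.0157]]' --gripper '[0.8, 0.8, 0.8, 0.8, 0.8, 0.8, 0.8, 0.8, 0.8, 0.8]'

```text
time_s: 32.1
tool_pos: [493.6, -217.7, 79.4]
orientation: [[-0.321, 0.002, 0.947], [-0.947, 0.001, -0.321], [-0.002, -1.0, 0.002]]
wrist_force: [-0.3, -0.6, -2.2]
finger_gap: 59.0
```

```bash
python3 - <<'E'
from h import *
s=st()
print(delta((495,-215.6,s['tool_pos'][2]),toolR(-18.7)))
im,d=get_image('wrist'); save(im,'w15.png')
E
```

```text
t 32.1 tcp [ 493.6 -217.7   79.4] q [-0.62  0.39  1.76  0.    0.99 -0.3 ] F [-0.3 -0.6 -2.2] gap 59.0 az_z -18.75 ydir [ 0.002  0.001 -1.   ]
(array([-0.0024,  0.    ,  0.0006]), array([-0.11, -0.05, -0.11]))
```

View pics/w15.png

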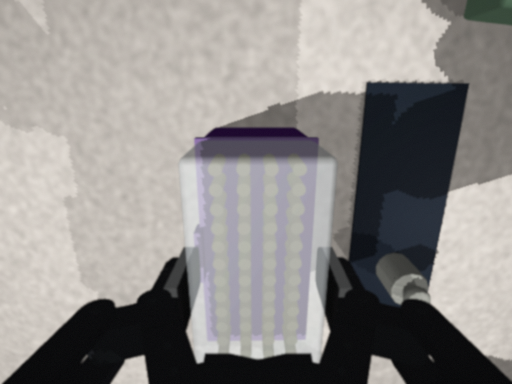

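Request:
jog_arm --delta_rot '[[0, 0, 0], [0, 0, 0], [0, 0, 0], [0, 0, 0], [0, 0, 0]]' --xyz '[[-0.001, 0.001, 0.0003], [-0.002, 0.002, 0.0005], [-0.002, 0.003, 0.0005], [-0.002, 0.003, 0.0005], [-0.002, 0.003, 0.0005]]' --gripper '[0.8, 0.8, 0.8, 0.8, 0.8]'

```text
time_s: 32.57
tool_pos: [495.4, -215.6, 77.2]
orientation: [[-0.32, 0.004, 0.947], [-0.947, 0.0, -0.32], [-0.002, -1.0, 0.003]]
wrist_force: [0.2, 0.0, -2.4]
finger_gap: 59.1
```

Request:
jog_arm --delta_rot '[[0, 0, 0], [0, 0, 0], [0, 0, 0], [0, 0, 0]]' --xyz '[[0, 0.0007, 0], [0, 0.0014, 0], [0, 0.0014, 0], [0, 0.0014, 0]]' --gripper '[0.8, 0.8, 0.8, 0.8]'

```text
time_s: 32.9
tool_pos: [495.6, -215.5, 76.3]
orientation: [[-0.32, 0.004, 0.947], [-0.947, 0.0, -0.32], [-0.002, -1.0, 0.004]]
wrist_force: [-1.6, 1.6, 4.8]
finger_gap: 58.9
```

Contact. Release and rise.

Request:
jog_arm --delta_rot '[[0, 0, 0], [0, 0, 0], [0, 0, 0], [0, 0, 0], [0, 0, 0], [0, 0, 0], [0, 0, 0]]' --xyz '[[0, 0, 0], [0, 0, 0], [0, 0, 0], [0, 0, 0], [0, 0, 0], [0, 0, 0], [0, 0, 0]]' --gripper '[0.6, 0.4, 0.2, 0.1, 0, 0, 0]'

```text
time_s: 33.48
tool_pos: [495.4, -215.7, 75.6]
orientation: [[-0.32, 0.004, 0.947], [-0.947, 0.0, -0.32], [-0.002, -1.0, 0.003]]
wrist_force: [0.6, 0.2, 0.4]
finger_gap: 85.5
```

Request:
jog_arm --delta_rot '[[0, 0, 0], [0, 0, 0], [0, 0, 0], [0, 0, 0], [0, 0, 0], [0, 0, 0], [0, 0, 0], [0, 0, 0], [0, 0, 0]]' --xyz '[[0, -0.006, 0], [0, -0.018, 0], [0, -0.036, 0], [0, -0.056, 0], [0, -0.078, 0], [0, -0.1, 0], [0, -0.12, 0], [0, -0.13, 0], [0, -0.133, 0]]' --gripper '[0, 0, 0, 0, 0, 0, 0, 0, 0]'

```text
time_s: 34.23
tool_pos: [495.9, -216.3, 211.2]
orientation: [[-0.32, 0.007, 0.947], [-0.947, -0.002, -0.32], [-0.0, -1.0, 0.007]]
wrist_force: [1.0, 0.2, 0.2]
finger_gap: 84.8
```

```bash
python3 - <<'E'
from h import *
from m2 import edge
s=st()
im,d=get_image('wrist'); save(im,'w16.png')
ci=camera_info('wrist'); v,u=np.mgrid[0:384,0:512]; A=unproj(ci,u,v,d,s)
c=np.array([494.5,-217])
m=(d>0)&(np.hypot(A[...,0]-c[0],A[...,1]-c[1])<100)&(A[...,2]>98)&(A[...,2]<118)
print(m.sum(),np.median(A[m][:,2]),cv2.minAreaRect(A[m][:,:2].astype(np.float32)))
for sd in(-1,1): print(' box x',sd,edge(A[m],-18.5,c,sd,0,-55,55,12),' y',edge(A[m],-18.5,c,sd,1,-26,26,8))
# mat edges via dark pixels
g=cv2.cvtColor(im,cv2.COLOR_RGB2GRAY); mm=(g<50)&(u>300)&(v<262)&(d>0)&(A[...,2]<8)&(A[...,2]>-4)
print('mat',mm.sum(),cv2.minAreaRect(A[mm][:,:2].astype(np.float32)))
E
```

```text
t 34.23 tcp [ 495.9 -216.3  211.2] q [-0.62  0.25  1.59  0.    1.29 -0.29] F [1.  0.2 0.2] gap 84.8 az_z -18.68 ydir [ 0.007 -0.002 -1.   ]
9927 108.70457777851617 ((494.0362854003906, -216.4178466796875), (124.42205810546875, 60.36732482910156), 71.20761108398438)
 box x -1 (np.float64(-18.76), np.float64(-28.4), 12)  y (np.float64(-17.63), np.float64(-55.8), 8)
 box x 1 (np.float64(-18.81), np.float64(27.3), 12)  y (np.float64(-18.45), np.float64(60.5), 8)
mat 8644 ((607.5778198242188, -222.08291625976562), (279.7110290527344, 69.7816390991211), 70.94098663330078)
```

View pics/w16.png

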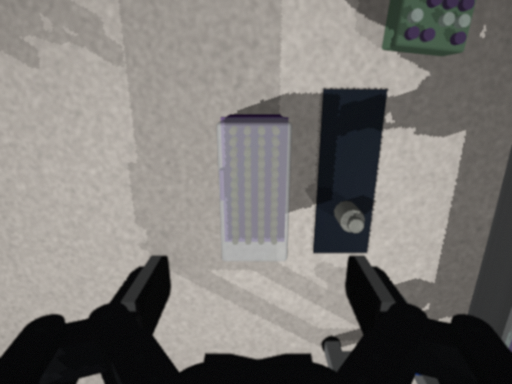

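Request:
jog_arm --delta_rot '[[0, 0, 0], [0, 0, 0], [0, 0, 0], [0, 0, 0], [0, 0, 0], [0, 0, 0], [0, 0, 0], [0, 0, 0]]' --xyz '[[0, -0.01, -0.01], [0, -0.02, -0.03], [0, -0.03, -0.055], [0, -0.04, -0.08], [0.01, -0.05, -0.105], [0.02, -0.05, -0.12], [0.025, -0.05, -0.13], [0.025, -0.05, -0.13]]' --gripper '[0, 0, 0, 0, 0, 0, 0, 0]'

```text
time_s: 34.95
tool_pos: [361.7, -197.4, 257.3]
orientation: [[-0.322, 0.002, 0.947], [-0.947, 0.002, -0.322], [-0.002, -1.0, 0.001]]
wrist_force: [0.2, -0.6, -0.3]
finger_gap: 85.5
```

```bash
python3 - <<'E'
from h import *
st()
for n in ('scene','top'):
    im,d=get_image(n); save(im,n+'9.png'); np.save(n+'9.npy',d)
    ci=camera_info(n); v,u=np.mgrid[0:384,0:512]; A=unproj(ci,u,v,d)
    for nm,c,r,z0,z1 in (('box',(494,-216.5),100,98,118),('grip',(433,185),50,178,200),('knob',(517,212),25,138,152),('ws',(581,-300),30,40,60)):
        m=(d>0)&(np.hypot(A[...,0]-c[0],A[...,1]-c[1])<r)&(A[...,2]>z0)&(A[...,2]<z1)
        print(n,nm,m.sum(),cv2.minAreaRect(A[m][:,:2].astype(np.float32)) if m.sum()>5 else '')
    for l in ('weight_large','weight_small','bottle','tube_rack','pan_center'): print(' ',l,[(np.round(x['xyz'],1).tolist(),round(x['conf'],2)) for x in mark_of(n,l)][:2])
E
```

```text
t 34.95 tcp [ 361.7 -197.4  257.3] q [-0.77 -0.02  1.79  0.    1.37 -0.45] F [ 0.2 -0.6 -0.3] gap 85.5 az_z -18.77 ydir [ 0.002  0.002 -1.   ]
scene box 995 ((494.0204772949219, -215.31124877929688), (124.64608764648438, 60.597694396972656), 71.20613098144531)
scene grip 149 ((434.4711608886719, 183.69407653808594), (13.228156089782715, 59.39497375488281), 17.509685516357422)
scene knob 0 
scene ws 27 ((581.3771362304688, -300.8912048339844), (14.320989608764648, 15.102147102355957), 7.242753028869629)
  weight_large []
  weight_small [([575.4, -302.6, 0.7], 0.39)]
  bottle [([575.8, -303.3, -0.2], 0.75)]
  tube_rack [([710.3, -117.2, 1.4], 0.58)]
  pan_center []
top box 1259 ((495.28912353515625, -217.93521118164062), (123.6264419555664, 61.00395965576172), 70.76435852050781)
top grip 165 ((433.3219299316406, 182.31158447265625), (12.31341552734375, 59.993045806884766), 19.833898544311523)
top knob 0 
top ws 36 ((581.0427856445312, -301.4674987792969), (13.861260414123535, 16.93431854248047), 4.642188549041748)
  weight_large []
  weight_small [([494.7, -218.1, 0.7], 0.68), ([580.5, -301.7, 6.6], 0.5)]
  bottle []
  tube_rack [([712.6, -114.0, -3.0], 0.77)]
  pan_center []
```

View pics/scene9.png

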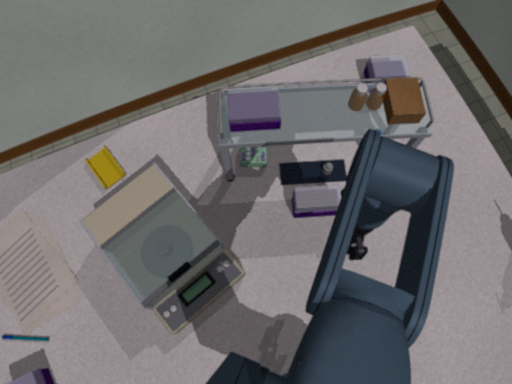

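View pics/top9.png

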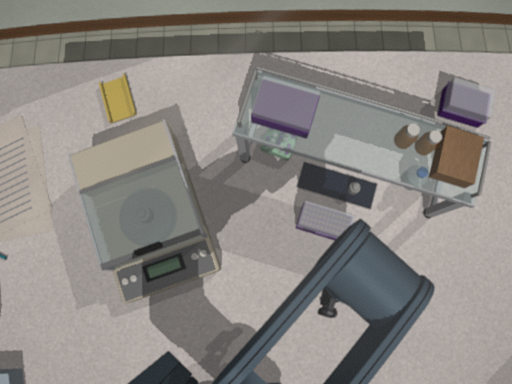

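```bash
python3 -c "
from station import *
print(job_done())"
```

```text
the job is handed in; nothing more can be done
None
```

The job is done and handed in at about 35.5 s of the 64 s allowed. I set the tip box aside upright and took the larger weight from under the shelf, leaning 26°. I lowered it onto the pan until contact was just felt, slid the lid shut, and put the box back.

Last checks:
- **Weight:** it stands upright at about (517, 212) mm, and my estimate of the pan centre is the same point to within 1 mm. I measured this before shutting the lid. With the lid shut the depth readings no longer reach it, but both overhead pictures show it standing mid-pan.
- **Lid:** it travelled 156 mm to its end stop. The grip is at (433, 185) mm, which is the expected shut position.
- **Tip box:** it is within about 1 mm of where it stood and at -18.8°, against -18.7° for the shelf. It had started about 2.4° off square.
- **Small weight and tube rack:** both are still where they were at the start, within measuring error.
- **Bottle:** the final network detections gave no usable reading. One labelled the small weight as the bottle and another found nothing. In the overhead picture the bottle looks unmoved, and the arm never came near it.
- **Forces:** the readings I saw stayed under about 21 N. The highest was while I was pulling the lid.

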